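Put the slicer's washed blades away in their twist-lock case

TASK

Put the slicer's washed blades away safely: unlock the blade case's cover by turning its handle anticlockwise, take it off and set it down, then lay every blade from the chopping board flat in a bay of its own with its notch over the bay's pin. Put the cover back and twist it clockwise until it is fully locked, handle in line with the two lugs of the case; leave the tin, the garlic and the cookie cutter where they are.

Things in the scene. Friction and masses are not known exactly. Their poses are not given: they have to be found in the camera images.
- tray: White round blade case, 210 mm across, fixed by a suction foot. Origin: centre of its underside, z up. Its top (the beds) is 8 mm above it. Six bays leave the hub at 30, 90, 150, 210, 270, 330 degrees from its +x, anticlockwise from above. Beside each bay's hub end stand two cheeks, 40 mm apart, 6 mm high. Two outer lugs with dark spots mark its +x and -x, the locked handle direction.
- hub (a point): Centre of the tray's bayonet hub at the top of its ring, 29.6 mm above the tray's origin; axes as the tray's. The ring is 74 mm across with a 38 mm hole and two facing gaps 13 mm wide, centred 75 degrees anticlockwise (from above) from the tray's +x and -x; ramps under the ring lead clockwise from the gaps down to level lands at +x and -x with stops.
- plunger (a joint): Sprung button in the hub, m pressed down; top 14.5 mm above the tray's origin when free, 6 mm travel, 2 N per mm. It bears the cover's spigot: 0.0045 when the cover is locked, about 0.0015 when it rests loose in the gaps.
- bay0 (a point): Middle of a bay at bed height, 68.5 mm from the tray's centre; x points outward from the hub. The bay's steel locating pin, 6 mm thick, domed, 10 mm high, stands 22.5 mm out from here along x. A seated blade has its origin here and its +x along this x, notch over the pin, flat on the bed; play 1.5 mm sideways, 2.5 mm lengthwise. Any blade fits any bay.
- bay1 (a point): Middle of a bay at bed height, 68.5 mm from the tray's centre; x points outward from the hub. The bay's steel locating pin, 6 mm thick, domed, 10 mm high, stands 22.5 mm out from here along x. A seated blade has its origin here and its +x along this x, notch over the pin, flat on the bed; play 1.5 mm sideways, 2.5 mm lengthwise. Any blade fits any bay.
- bay2 (a point): Middle of a bay at bed height, 68.5 mm from the tray's centre; x points outward from the hub. The bay's steel locating pin, 6 mm thick, domed, 10 mm high, stands 22.5 mm out from here along x. A seated blade has its origin here and its +x along this x, notch over the pin, flat on the bed; play 1.5 mm sideways, 2.5 mm lengthwise. Any blade fits any bay.
- bay3 (a point): Middle of a bay at bed height, 68.5 mm from the tray's centre; x points outward from the hub. The bay's steel locating pin, 6 mm thick, domed, 10 mm high, stands 22.5 mm out from here along x. A seated blade has its origin here and its +x along this x, notch over the pin, flat on the bed; play 1.5 mm sideways, 2.5 mm lengthwise. Any blade fits any bay.
- bay4 (a point): Middle of a bay at bed height, 68.5 mm from the tray's centre; x points outward from the hub. The bay's steel locating pin, 6 mm thick, domed, 10 mm high, stands 22.5 mm out from here along x. A seated blade has its origin here and its +x along this x, notch over the pin, flat on the bed; play 1.5 mm sideways, 2.5 mm lengthwise. Any blade fits any bay.
- bay5 (a point): Middle of a bay at bed height, 68.5 mm from the tray's centre; x points outward from the hub. The bay's steel locating pin, 6 mm thick, domed, 10 mm high, stands 22.5 mm out from here along x. A seated blade has its origin here and its +x along this x, notch over the pin, flat on the bed; play 1.5 mm sideways, 2.5 mm lengthwise. Any blade fits any bay.
- cover: Grey round cover, 222 mm across, 0.3 kg. Origin: centre of its lower rim plane; disc top at z = 28 mm. Bayonet pins along its x axis below, so it is the same after a half turn. Locked (as at the start): its x along the tray's, origin 10 mm above the tray's. Turned 75 degrees anticlockwise it rests loose, 13 mm above, and lifts straight off. Put down, it stands level on its rim.
- cover_handle (a point): Middle of the cover's bar handle, 50 mm above the cover's origin; bar along the cover's x, 66 mm long, 12 mm thick, from z = 28 to 61 mm. To lock: pins into the gaps, then clockwise 75 degrees; ramps draw the cover 3 mm down against the button, the last 7 degrees are level, a stop comes 1 to 2 degrees past locked. The twist takes 0.1 to 0.3 N m. Unlocking is the reverse.
- blade0: Slicer blade with straight plain edge (its +y side), 58 x 36 x 4 mm, 60 g, may be absent. Origin: centre of the underside. Notch 9 mm wide, 12 mm deep in the +x end, to fit over a pin 22.5 mm from the origin. On top stands a finger rib to hold it by: 10 mm thick, along x from -20 to +14 mm, up to 18 mm above the underside. It starts flat on the chopping board, 22 mm above the worktop.
- blade1: Slicer blade with straight plain edge (its +y side), 58 x 36 x 4 mm, 60 g, may be absent. Origin: centre of the underside. Notch 9 mm wide, 12 mm deep in the +x end, to fit over a pin 22.5 mm from the origin. On top stands a finger rib to hold it by: 10 mm thick, along x from -20 to +14 mm, up to 18 mm above the underside. It starts flat on the chopping board, 22 mm above the worktop.
- blade2: Slicer blade with edge of twelve fine square teeth (its +y side), 58 x 36 x 4 mm, 60 g, may be absent. Origin: centre of the underside. Notch 9 mm wide, 12 mm deep in the +x end, to fit over a pin 22.5 mm from the origin. On top stands a finger rib to hold it by: 10 mm thick, along x from -20 to +14 mm, up to 18 mm above the underside. It starts flat on the chopping board, 22 mm above the worktop.
- blade3: Slicer blade with edge of twelve fine square teeth (its +y side), 58 x 36 x 4 mm, 60 g, may be absent. Origin: centre of the underside. Notch 9 mm wide, 12 mm deep in the +x end, to fit over a pin 22.5 mm from the origin. On top stands a finger rib to hold it by: 10 mm thick, along x from -20 to +14 mm, up to 18 mm above the underside. It starts flat on the chopping board, 22 mm above the worktop.
- blade4: Slicer blade with edge of six round waves (its +y side), 58 x 36 x 4 mm, 60 g, may be absent. Origin: centre of the underside. Notch 9 mm wide, 12 mm deep in the +x end, to fit over a pin 22.5 mm from the origin. On top stands a finger rib to hold it by: 10 mm thick, along x from -20 to +14 mm, up to 18 mm above the underside. It starts flat on the chopping board, 22 mm above the worktop.
- blade5: Slicer blade with edge of six round waves (its +y side), 58 x 36 x 4 mm, 60 g, may be absent. Origin: centre of the underside. Notch 9 mm wide, 12 mm deep in the +x end, to fit over a pin 22.5 mm from the origin. On top stands a finger rib to hold it by: 10 mm thick, along x from -20 to +14 mm, up to 18 mm above the underside. It starts flat on the chopping board, 22 mm above the worktop.
- clear_spot (a point): Middle of a clear patch of worktop, 240 mm across, to the robot's right of the case, at worktop height: room to set the cover down. Two small metal cups stand beyond it.
- board: Wooden chopping board 200 x 300 x 22 mm, fixed, origin at the centre of its underside, long side along its y. The washed blades lie on it.
- tin_06: Low green tin, 75 mm across, 58 mm high, standing behind the work; leave it alone.
- garlic: Garlic bulb, 60 mm, behind the work; leave it alone.
- cutter_star: Star cookie cutter of tin, 59 mm, 20 mm high, beside the case; leave it alone.
Not all that is in view belongs to the job. What is shaped like the blade4 but purple or red is not meant.

How it is judged:
By the outcome, as a careful person would: the job done as asked, in the order asked, and still so for the second after the job is handed in, with the robot touching nothing.
Of blade0, blade1, blade2, blade3, blade4, blade5 only 4 to 6 are there at a start; the rules pass over those that are not, and their reading is None.
At some moment in a run one of blade0, blade1, blade2, blade3, blade4, blade5 may be knocked a few centimetres aside while the robot is not near it.
Once in a run the grip may slacken for a moment while it holds something.
It also fails if it takes over 210 s, if anything falls off the work surface, if the arm or the gripper's body presses on something with over 40 N, if the wrist force passes 120 N, or if a joint passes its speed limit or range.

ROBOT

A 7-joint arm with a two-finger parallel gripper is mounted at the origin on a cart in front of the work surface, level with it; the furniture and walls round the work are solid. World frame = base frame: x ahead of the robot, y to its left, z up, the work surface at z = 0. Lengths are in m, angles in rad, forces in N, time in s.
With the tool pointing down it reaches from about 0.4 to 0.85 m from the base axis. Payload 6.9 kg.
Tool frame: the origin (TCP) lies on the centre line of the jaws, within the pads' length; the fingertips stand 14 mm ahead of it and the grasp point (between the pads) lies 5 mm behind it; z points along the fingers, y is the line along which they close (so a half turn about z gives the same grasp; the last joint's range is limited). The gripper opens to 85 mm and grips with 20 to 120 N. Pads are 22 mm wide; open, the fingers measure 114 mm over their backs; the gripper's body (76 mm by 85 mm) begins 54 mm behind the grasp point. The pads swing forward as they close: fully open they stand 13 mm farther back than shut.
Start: joints at [1.442, 0.507, -0.238, 1.5, 0.126, 1.149, -0.155], TCP at [0.145, -0.608, 0.245] pointing down, gripper open.
Joint ranges: [-3.08, 3.08], [-0.24, 2.05], [-1.43, 1.35], [0, 2.5], [-1.52, 4.66], [0.17, 1.96], [-2.89, 2.89]. Speed limits (rad/s): [2.39, 2.39, 3.14, 3.14, 3.14, 3.14, 3.14].

INTERFACE

Orientations are given as a rotation vector (axis times angle).
In Python, from station import readout, viewer, job_done gives the robot as it stands.
- The arm moves only by the shell command python3 -m pendant 'ROWS' [OPENING]. ROWS is JSON, a list of rows, each a list of 2 entries, a list of its own where there are three numbers: the shift along the tool's x, y, z scaled (see below), then the turn, a rotation vector about the tool's x, y, z scaled (see below). A call has 1 to 8 rows; each row shifts and turns the commanded pose from where the row before left it, along the tool's axes as they then stand; what a row does not reach is not made up. The controller multiplies each number of a shift by 25 mm and each number of a turn by 10 degrees. A row lasts 1/8 s, in which the tool goes at most 62.5 mm and 10.7 degrees, less where a joint would pass 70% of its speed; a pose out of reach is approached as far as the arm can. A call with a number of a shift or a turn outside -1 to 1 is refused whole. A call with a gripper value outside its range is refused whole. OPENING is the opening, from 0 (shut) to 1 (fully open), set as the call begins (- or left out, the last holds). The fingers move at their own pace and stop on an object; the grip force is fixed at half the most. Time passes only in rows, so rows that do not move let the fingers close. It gives the time, the measured TCP pose, the force, the opening and the grip force at its end, in the units of the state.
- readout.get_obs(): the state, without advancing time (a new reading comes with each control period).
- viewer.grab_frame(name): name is "scene" or "top" or "wrist"; returns a dict with "img" (384x512x3 uint8, red, green, blue), "z_map" (384x512 float32, m along the optical axis (not along the pixel's ray), 0 where there is no reading), "intrinsics" (3x3 intrinsics, pixels), "pose" (4x4, takes a point from camera to world coordinates). Camera axes: x right, y down, z forward; pixel columns grow to the right and rows downward; lengths in m; the calibration is good to about 2 mm. A picture is of the moment at which its call begins.
- job_done(): hands the job in; it is judged then, once.
The state is a dict: "time": time; "qpos": joint angles; "qvel": joint speeds; "tau": joint torques, N m; "position": TCP position; "ee_rot": TCP orientation; "ft_force": force on the tool from outside, world axes, zero at the start; "torque": the same for the moment, N m; "finger_gap": opening from 0.0 (shut) to 1.0 (fully open); "gripper_force": force on a finger pad.
Only numpy, scipy, OpenCV 4.12 (cv2) and the standard library are available. Lean on these libraries where they do the work, as an engineer would, in place of code of your own. Each camera call takes 0.05 s, during which the arm holds its last target. There are 200 camera calls.

## Working session

There is one attempt and no reset: what is moved stays moved. The work goes in short steps, Python scripts to look and compute and a shell command to move; the robot and the scene stay as the last step left them, time stands still between calls to the robot, and variables do not carry over. Pictures are saved under pics/ and viewed, at most 14 in all, crops included, and the job is handed in when it is done.

```bash
ls; mkdir -p pics
cat > h.py <<'E'
import numpy as np, cv2
from scipy.spatial.transform import Rotation as R
from station import readout, viewer, job_done
def grab(n,save=None):
    f=viewer.grab_frame(n)
    np.savez(''+n+'.npz',**f)
    if save: cv2.imwrite('pics/'+save,cv2.cvtColor(f['img'],cv2.COLOR_RGB2BGR))
    return f
def load(n): return dict(np.load(''+n+'.npz'))
def cloud(f):
    z=f['z_map'];K=f['intrinsics'];v,u=np.mgrid[:z.shape[0],:z.shape[1]]
    p=np.stack([(u-K[0,2])/K[0,0]*z,(v-K[1,2])/K[1,1]*z,z],-1)
    return p@f['pose'][:3,:3].T+f['pose'][:3,3]
def ray(f,u,v,h):
    K=f['intrinsics'];d=np.array([(u-K[0,2])/K[0,0],(v-K[1,2])/K[1,1],1])@f['pose'][:3,:3].T
    o=f['pose'][:3,3];return o+d*(h-o[2])/d[2]
E
python3 - <<'E'
from h import *
o=readout.get_obs();print(o['time'],o['position'],o['ee_rot'],o['finger_gap'])
for n in ['scene','top']:
    f=grab(n,n+'0.png');print(n,f['pose'].round(3).tolist(),f['intrinsics'].tolist())
E
```

```text
pics
0.0 [ 0.14459202 -0.60755333  0.24444149] [-3.11841468e+00 -3.66150423e-01  3.53334712e-04] 0.9962158538930227
scene [[-0.521, -0.514, 0.681, -0.225], [-0.854, 0.302, -0.425, 0.589], [0.013, -0.803, -0.596, 0.722], [0.0, 0.0, 0.0, 1.0]] [[382.53697020477074, 0.0, 251.1751137657964], [0.0, 382.53697020477074, 195.97788595286858], [0.0, 0.0, 1.0]]
top [[-0.01, -0.981, 0.192, 0.302], [-1.0, 0.01, -0.003, 0.095], [0.001, -0.192, -0.981, 1.378], [0.0, 0.0, 0.0, 1.0]] [[390.37011520551135, 0.0, 261.38828460916466], [0.0, 390.37011520551135, 193.6359002329997], [0.0, 0.0, 1.0]]
```

View pics/top0.png

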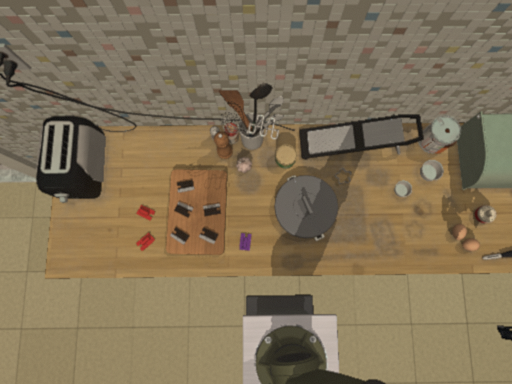

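View pics/scene0.png

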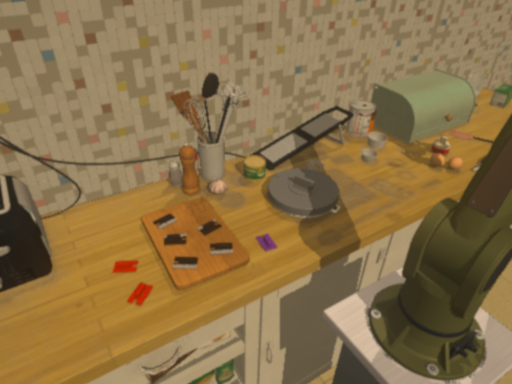

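Top view: five blades on the board at about (185,185), (183,210), (212,210), (180,235) and (208,235). The red lookalikes are at (145,212) and (146,241), with a purple one at (245,241); all three lie off the board, so they are rejected. The cover is at (306,207), and the cups are at (402,190) and (431,170).

Run:
```python
from h import *
f=load('top');P=cloud(f);im=f['img']
def at(u,v): return P[v,u].round(3)
for u,v in [(340,250),(385,235),(280,240),(197,223),(402,190),(306,180),(430,260)]: print((u,v),at(u,v))
# cover disc top: z ~ .038
z=P[...,2];x=P[...,0];y=P[...,1]
roi=np.zeros(z.shape,bool);roi[165:250,265:350]=1
print('z hist',np.histogram(z[roi],bins=np.arange(-.01,.1,.005)))
m=(roi&(abs(z-.038)<.007)).astype(np.uint8)
n,l,s,c=cv2.connectedComponentsWithStats(m);k=1+s[1:,4].argmax()
cs=max(cv2.findContours((l==k).astype(np.uint8),cv2.RETR_EXTERNAL,cv2.CHAIN_APPROX_NONE)[0],key=len)[:,0]
q=np.array([ray(f,*a,.038) for a in cs])[:,:2];e=cv2.fitEllipse((q*1e4).astype(np.float32));print('ell',np.array(e[0])/1e4,np.array(e[1])/1e4)
h=roi&(z>.058)&(z<.09)
hp=P[h];print(h.sum(),hp.mean(0),np.percentile(hp[:,2],[5,50,95]))
r=cv2.minAreaRect((hp[:,:2]*1e4).astype(np.float32));print(r)
w=np.linalg.svd(hp[:,:2]-hp[:,:2].mean(0))[2][0];print('ang',np.degrees(np.arctan2(w[1],w[0])))
big=np.hstack([cv2.resize(im[160:265,160:260],(380,400),interpolation=cv2.INTER_CUBIC),cv2.resize(im[160:265,260:360],(380,400),interpolation=cv2.INTER_CUBIC)])
cv2.imwrite('pics/crop.png',big[...,::-1])
for n in ['scene']:
  f=load(n);P=cloud(f);print([P[v,u].round(3).tolist() for u,v in [(302,190),(195,240),(400,170)]])
```

```text
(340, 250) [ 0.368 -0.184 -0.005]
(385, 235) [ 0.418 -0.345 -0.004]
(280, 240) [ 0.405  0.026 -0.004]
(197, 223) [0.465 0.316 0.022]
(402, 190) [ 0.579 -0.415  0.004]
(306, 180) [ 0.612 -0.067  0.036]
(430, 260) [ 0.33  -0.494  0.   ]
z hist (array([ 202, 2001, 1607,  171,   27,   22,   20,   21,  350, 1712,  912,
         54,    6,    4,    7,   28,   34,    4,    1,    0,    0]), array([-0.01 , -0.005,  0.   ,  0.005,  0.01 ,  0.015,  0.02 ,  0.025,
        0.03 ,  0.035,  0.04 ,  0.045,  0.05 ,  0.055,  0.06 ,  0.065,
        0.07 ,  0.075,  0.08 ,  0.085,  0.09 ,  0.095]))
ell [ 0.5196688  -0.06396174] [0.21669009 0.217376  ]
75 [ 0.51974625 -0.06389958  0.06989538] [0.06333736 0.07024097 0.07575435]
((5204.38671875, -648.7321166992188), (658.19140625, 134.8349609375), 23.970094680786133)
ang -156.49282844243876
[[0.502, -0.048, 0.04], [0.487, 0.319, 0.019], [0.466, -0.456, 0.001]]
```

View pics/crop.png

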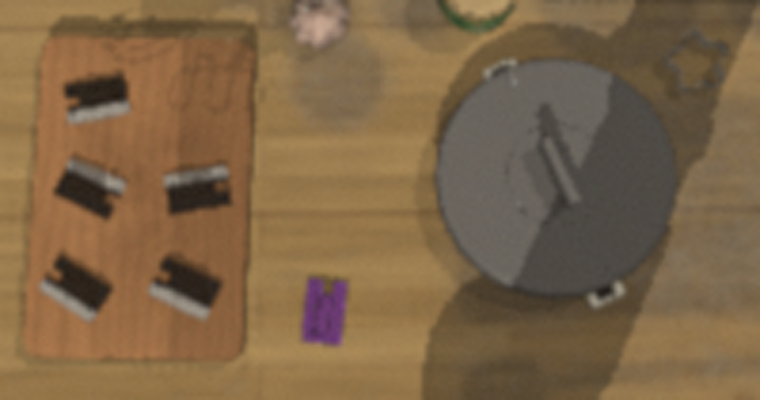

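The star cutter is at crop (697,63), which is about (0.61,-0.2). The cover's lugs are at crop (500,72) and (606,293), agreeing with the handle line of about 24°. The blade notches are visible. I'm moving to the handle first, with one pose checked by the wrist camera.

```bash
cat >> h.py <<'E'
def psi(o=None):
    o=o or readout.get_obs();r=R.from_rotvec(o['ee_rot']).as_matrix();return np.degrees(np.arctan2(r[1,0],r[0,0]))
def go(p,ps=None):
    """print total tool-frame shift (units of 25mm) and z turn (units of 10deg) to reach p, psi"""
    o=readout.get_obs();r=R.from_rotvec(o['ee_rot']).as_matrix()
    a=psi(o);d=r.T@(np.array(p)-o['position'])/.025
    print('t %.1f pos'%o['time'],o['position'].round(4),'psi %.1f'%a,'gap %.3f'%o['finger_gap'],'q',o['qpos'].round(2),'F',np.round(o['ft_force'],1))
    print('shift',d.round(2),'turn(after)',None if ps is None else round(((a-ps+90)%180-90)/10,2),'tilt xy/10deg',(np.degrees(np.cross(r[:,2],[0,0,-1])@r)/10).round(3))
def st(): go(readout.get_obs()['position'])
E
python3 -c "
from h import *
go([.52,-.064,.25],24)"
```

```text
t 0.1 pos [ 0.1446 -0.6076  0.2445] psi 13.4 gap 1.003 q [ 1.44  0.51 -0.24  1.5   0.13  1.15 -0.15] F [-0.4 -0.1  0.1]
shift [ 19.64 -17.67  -0.19] turn(after) -1.06 tilt xy/10deg [-0.009  0.     0.   ]
```

```bash
A='x'
python3 -m pendant '[[[0.98,-0.88,0],[0,0,0]],[[0.98,-0.88,0],[0,0,0]],[[0.98,-0.88,0],[0,0,0]],[[0.98,-0.88,0],[0,0,0]],[[0.98,-0.88,0],[0,0,0]],[[0.98,-0.88,0],[0,0,0]],[[0.98,-0.88,0],[0,0,0]],[[0.98,-0.88,0],[0,0,0]]]' 1 | tail -c 300
python3 -m pendant '[[[0.98,-0.88,0],[0,0,0]],[[0.98,-0.88,0],[0,0,0]],[[0.98,-0.88,0],[0,0,0]],[[0.98,-0.88,0],[0,0,0]],[[0.98,-0.88,0],[0,0,0]],[[0.98,-0.88,0],[0,0,0]],[[0.98,-0.88,0],[0,0,0]],[[0.98,-0.88,0],[0,0,0]]]' >/dev/null
python3 -m pendant '[[[0.98,-0.88,0],[0,0,0]],[[0.98,-0.88,0],[0,0,0]],[[0.98,-0.88,0],[0,0,0]],[[0.98,-0.88,0],[0,0,0]],[[0,0,0],[0,0,-0.53]],[[0,0,0],[0,0,-0.53]],[[0,0,0],[0,0,0]],[[0,0,0],[0,0,0]]]' >/dev/null
python3 - <<'E'
from h import *
go([.52,-.064,.25],24)
f=grab('wrist','w1.png');print(f['pose'].round(3).tolist(),f['intrinsics'][0,0])
E
```

```text
time: 1.1
position: [0.295, -0.3903, 0.2451]
ee_rot: [-3.12, -0.366, 0.0]
ft_force: [0.1, 0.7, 0.3]
finger_gap: 0.998
gripper_force: 0.0
t 3.1 pos [ 0.5194 -0.0666  0.2451] psi 23.9 gap 0.997 q [ 0.43  0.37 -0.49  1.76  0.2   1.06 -1.29] F [0.  0.9 0.4]
shift [ 0.07 -0.08 -0.19] turn(after) -0.01 tilt xy/10deg [-0.001  0.002  0.   ]
[[0.404, -0.878, -0.256, 0.585], [-0.915, -0.388, -0.113, -0.037], [-0.0, 0.28, -0.96, 0.374], [0.0, 0.0, 0.0, 1.0]] 318.43512636364505
```

View pics/w1.png

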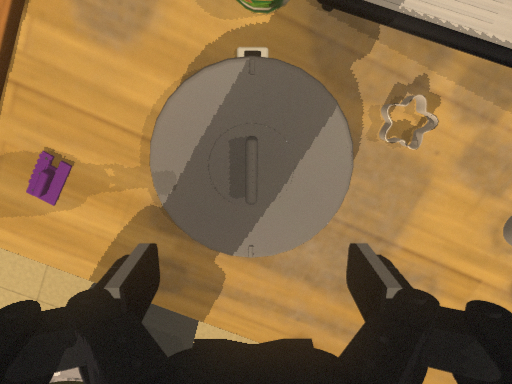

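Wrist view: the handle bar runs from (252,138) to (252,203), the cover's index marks are at (252,62) and (251,250), and a lug is at (253,52). The star is at (408,125), well clear.

Run:
```python
from h import *
f=load('wrist');P=cloud(f)
a=ray(f,252,63,.038);b=ray(f,251,250,.038);print(a,b,(a+b)/2,np.degrees(np.arctan2(*(a-b)[1::-1])),np.linalg.norm(a-b))
z=P[...,2];h=(z>.056)&(z<.085);h[300:]=0;h[:,:150]=0;h[:,350:]=0;h[:110]=0
print(h.sum(),np.percentile(z[h],[5,50,95]));m=(z>.065)&h
q=np.array([ray(f,u,v,.071) for v,u in np.argwhere(m)])[:,:2]
c=q.mean(0);w=np.linalg.svd(q-c)[2][0];print(c,cv2.minAreaRect((q*1e4).astype(np.float32)),np.degrees(np.arctan2(w[1],w[0])))
g=(abs(z-.038)<.008).astype(np.uint8);g[300:]=0
n,l,s,_=cv2.connectedComponentsWithStats(g);k=1+s[1:,4].argmax()
cs=max(cv2.findContours((l==k).astype(np.uint8),cv2.RETR_EXTERNAL,cv2.CHAIN_APPROX_NONE)[0],key=len)[:,0]
q=np.array([ray(f,*t,.038) for t in cs])[:,:2];e=cv2.fitEllipse((q*1e4).astype(np.float32));print('ell',e)
print(np.median(z[90:120,230:270]))
go([.52,-.064,.061],24)
```

```text
[ 0.61468172 -0.02356782  0.038     ] [ 0.42865251 -0.10427946  0.038     ] [ 0.52166712 -0.06392364  0.038     ] 23.454354183628304 0.20278372127389732
803 [0.06743307 0.07072726 0.07224078]
[ 0.52170269 -0.06330424] ((5207.7412109375, -639.458251953125), (638.8305053710938, 116.42093658447266), 23.430009841918945) -156.90057070296115
ell ((5205.00830078125, -638.9462280273438), (2169.42724609375, 2173.285888671875), 110.79085540771484)
0.03841956369188132
t 3.1 pos [ 0.5194 -0.0666  0.2452] psi 23.9 gap 1.001 q [ 0.43  0.37 -0.49  1.76  0.2   1.06 -1.29] F [ 0.1 -0.7  0.3]
shift [ 0.07 -0.08  7.37] turn(after) -0.01 tilt xy/10deg [-0.001  0.001  0.   ]
```

```bash
python3 -m pendant '[[[0.1,-0.1,0.93],[0,0,0.05]],[[0,0,0.93],[0,0,0]],[[0,0,0.93],[0,0,0]],[[0,0,0.93],[0,0,0]],[[0,0,0.93],[0,0,0]],[[0,0,0.93],[0,0,0]],[[0,0,0.93],[0,0,0]],[[0,0,0.93],[0,0,0]]]' 0.5 >/dev/null
python3 -m pendant '[[[0,0,0],[0,0,0]],[[0,0,0],[0,0,0]]]' >/dev/null
python3 -c "
from h import *
go([.521,-.0637,.058],23.4)"
python3 -m pendant '[[[0,0,0],[0,0,0]],[[0,0,0],[0,0,0]],[[0,0,0],[0,0,0]],[[0,0,0],[0,0,0]],[[0,0,0],[0,0,0]],[[0,0,0],[0,0,0]]]' 0
python3 -c "
from h import *
st()"
```

```text
t 4.4 pos [ 0.5212 -0.0631  0.06  ] psi 23.5 gap 0.500 q [ 0.33  0.6  -0.38  1.99  0.37  0.62 -1.46] F [-0.6 -0.1  0. ]
shift [-0.02  0.02  0.08] turn(after) 0.01 tilt xy/10deg [ 0.002 -0.004  0.   ]
time: 5.15
position: [0.5214, -0.0634, 0.0601]
ee_rot: [3.075, 0.639, 0.002]
ft_force: [-0.9, -1.1, 6.4]
finger_gap: 0.127
gripper_force: 59.8
t 5.2 pos [ 0.5214 -0.0634  0.0601] psi 23.5 gap 0.127 q [ 0.33  0.6  -0.38  1.99  0.37  0.62 -1.46] F [-0.9 -1.1  6.4]
shift [0. 0. 0.] turn(after) None tilt xy/10deg [ 0.006 -0.007  0.   ]
```

```bash
python3 -m pendant '[[[0,0,0],[0,0,-0.5]],[[0,0,0],[0,0,-0.5]],[[0,0,-0.01],[0,0,-0.5]],[[0,0,-0.01],[0,0,-0.5]],[[0,0,-0.01],[0,0,-0.5]],[[0,0,-0.01],[0,0,-0.5]],[[0,0,-0.01],[0,0,-0.5]],[[0,0,-0.01],[0,0,-0.5]]]'
python3 -m pendant '[[[0,0,-0.01],[0,0,-0.5]],[[0,0,-0.01],[0,0,-0.5]],[[0,0,-0.01],[0,0,-0.5]],[[0,0,-0.01],[0,0,-0.5]],[[0,0,-0.01],[0,0,-0.5]],[[0,0,-0.01],[0,0,-0.5]],[[0,0,-0.01],[0,0,-0.5]],[[0,0,0],[0,0,0]]]'
python3 -c "
from h import *
st();print(readout.get_obs()['torque'])"
```

```text
time: 6.15
position: [0.521, -0.0629, 0.0613]
ee_rot: [2.669, 1.657, 0.001]
ft_force: [-0.1, 1.2, 3.9]
finger_gap: 0.128
gripper_force: 59.5
time: 7.15
position: [0.5205, -0.0631, 0.0626]
ee_rot: [-2.051, -2.379, 0.0]
ft_force: [-1.3, 0.9, 1.7]
finger_gap: 0.121
gripper_force: 59.2
t 7.2 pos [ 0.5205 -0.0631  0.0626] psi 98.5 gap 0.121 q [ 0.56  0.68 -0.76  1.98  0.68  0.76 -0.46] F [-1.3  0.9  1.7]
shift [0. 0. 0.] turn(after) None tilt xy/10deg [-0.002 -0.002  0.   ]
[0.16491841 0.27264599 0.02954295]
```

```bash
python3 -m pendant '[[[0,0,-0.3],[0,0,0]],[[0,0,-0.3],[0,0,0]],[[0,0,-0.3],[0,0,0]],[[0,0,-0.4],[0,0,0]],[[0,0,-0.5],[0,0,0]],[[0,0,-0.5],[0,0,0]],[[0,0,0],[0,0,0]]]'
python3 -m pendant '[[[0,0,-0.7],[0,0,0]],[[0,0,-0.8],[0,0,0]],[[0,0,-0.8],[0,0,0]],[[0,0,0],[0,0,0]]]'
python3 -c "
from h import *
go([.43,-.335,.15],98.5)
grab('scene','s2.png')"
```

```text
time: 8.02
position: [0.5215, -0.0631, 0.1213]
ee_rot: [2.05, 2.378, 0.002]
ft_force: [0.5, -1.0, -3.1]
finger_gap: 0.126
gripper_force: 58.7
time: 8.52
position: [0.5216, -0.0629, 0.1792]
ee_rot: [2.049, 2.378, 0.003]
ft_force: [0.0, -0.4, -4.1]
finger_gap: 0.123
gripper_force: 59.0
t 8.5 pos [ 0.5216 -0.0629  0.1792] psi 98.5 gap 0.123 q [ 0.66  0.54 -0.9   1.85  0.5   0.99 -0.3 ] F [ 0.  -0.4 -4.1]
shift [-10.22  -5.24   1.16] turn(after) -0.0 tilt xy/10deg [0.016 0.003 0.   ]
```

View pics/s2.png

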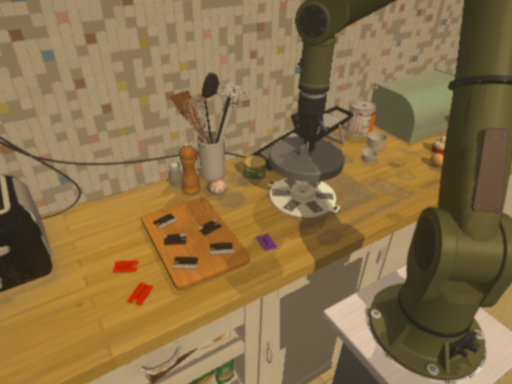

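The cover is in the gripper and off the tray, which shows white at (303,197).

```bash
python3 -m pendant '[[[-0.5,-0.25,0],[0,0,0]],[[-0.8,-0.4,0],[0,0,0]],[[-0.9,-0.46,0],[0,0,0]],[[-0.9,-0.46,0],[0,0,0]],[[-0.9,-0.46,0],[0,0,0]],[[-0.9,-0.46,0],[0,0,0]],[[-0.9,-0.46,0],[0,0,0]],[[-0.9,-0.46,0],[0,0,0]]]' >/dev/null
python3 -m pendant '[[[-0.9,-0.46,0],[0,0,0]],[[-0.9,-0.46,0],[0,0,0]],[[-0.9,-0.46,0],[0,0,0]],[[-0.7,-0.4,0.5],[0,0,0]],[[0,0,0.9],[0,0,0]],[[0,0,0.9],[0,0,0]],[[0,0,0.9],[0,0,0]],[[0,0,0.5],[0,0,0]]]' >/dev/null
python3 -m pendant '[[[0,0,0.3],[0,0,0]],[[0,0,0.3],[0,0,0]],[[0,0,0.2],[0,0,0]],[[0,0,0.2],[0,0,0]],[[0,0,0],[0,0,0]]]'
python3 -c "
from h import *
go([.43,-.335,.0495],98.5)"
```

```text
time: 11.2
position: [0.4296, -0.332, 0.0599]
ee_rot: [-2.051, -2.38, 0.0]
ft_force: [0.7, 0.2, -2.7]
finger_gap: 0.126
gripper_force: 58.7
t 11.2 pos [ 0.4296 -0.332   0.0599] psi 98.5 gap 0.126 q [ 1.1   0.71 -0.78  1.93  0.7   0.79  0.07] F [ 0.7  0.2 -2.7]
shift [-0.12 -0.    0.42] turn(after) -0.0 tilt xy/10deg [-0.001 -0.001  0.   ]
```

```bash
python3 -m pendant '[[[0,0,0.15],[0,0,0]],[[0,0,0.1],[0,0,0]],[[0,0,0.08],[0,0,0]],[[0,0,0.08],[0,0,0]],[[0,0,0],[0,0,0]]]'
python3 -m pendant '[[[0,0,0],[0,0,0]],[[0,0,0],[0,0,0]],[[0,0,0],[0,0,0]],[[0,0,0],[0,0,0]]]' 0.6
python3 -m pendant '[[[0,0,-0.6],[0,0,0]],[[0,0,-1],[0,0,0]],[[0,0,-1],[0,0,0]],[[0,0,-1],[0,0,0]],[[0,0,-1],[0,0,0]],[[0,0,-1],[0,0,0]],[[0,0,0],[0,0,0]]]' 0.6
python3 - <<'E'
from h import *
f=grab('wrist');P=cloud(f);z=P[...,2]
g=(abs(z-.028)<.008).astype(np.uint8);g[300:]=0
n,l,s,_=cv2.connectedComponentsWithStats(g);k=1+s[1:,4].argmax()
cs=max(cv2.findContours((l==k).astype(np.uint8),cv2.RETR_EXTERNAL,cv2.CHAIN_APPROX_NONE)[0],key=len)[:,0]
q=np.array([ray(f,*t,.028) for t in cs])[:,:2];e=cv2.fitEllipse((q*1e4).astype(np.float32));print('cover',e)
f=grab('top','t3.png');P=cloud(f);im=f['img']
# blades: dark on board
hsv=cv2.cvtColor(im,cv2.COLOR_RGB2HSV);m=((hsv[...,2]<75)).astype(np.uint8)
roi=np.zeros_like(m);roi[168:252,168:226]=1;m&=roi
n,l,s,c=cv2.connectedComponentsWithStats(m)
for i in range(1,n):
    if s[i,4]>30: print(c[i].round(1),s[i],ray(f,*c[i],.035).round(3))
go([.47,.31,.24],98.5)
E
```

```text
time: 11.82
position: [0.4298, -0.332, 0.0503]
ee_rot: [2.05, 2.38, -0.001]
ft_force: [-2.3, 1.1, 3.9]
finger_gap: 0.13
gripper_force: 59.9
time: 12.32
position: [0.4298, -0.3321, 0.0498]
ee_rot: [2.051, 2.38, 0.0]
ft_force: [0.4, -0.5, 0.6]
finger_gap: 0.602
gripper_force: 0.0
time: 13.2
position: [0.4309, -0.3322, 0.1923]
ee_rot: [2.048, 2.377, 0.001]
ft_force: [-0.5, 0.8, 0.7]
finger_gap: 0.601
gripper_force: 0.0
cover ((4303.04296875, -3302.868408203125), (2126.478271484375, 2140.776611328125), 83.07991027832031)
[185.5 183.6] [177 180  16   8  88] [0.603 0.358 0.035]
[181.9 210.2] [175 205  14  12  92] [0.509 0.367 0.035]
[211.3 211. ] [204 207  16   9  98] [0.505 0.265 0.035]
[181.  234.2] [175 228  14  13  97] [0.425 0.368 0.035]
[209.8 233.5] [202 228  16  12 103] [0.426 0.269 0.035]
t 13.3 pos [ 0.4295 -0.332   0.19  ] psi 98.5 gap 0.601 q [ 1.2   0.56 -0.92  1.79  0.51  1.05  0.23] F [ 0.3 -0.1 -0.4]
shift [25.16  5.39 -2.01] turn(after) -0.0 tilt xy/10deg [-0.     0.003  0.   ]
```

The cover stands at (0.430,-0.331). Next I look at the tray from above, then at the board.

```bash
python3 -m pendant '[[[1,0.22,-0.3],[0,0,0]],[[1,0.22,-0.3],[0,0,0]],[[1,0.22,-0.3],[0,0,0]],[[1,0.22,-0.3],[0,0,0]],[[1,0.22,-0.3],[0,0,0]],[[1,0.22,-0.3],[0,0,0]],[[1,0.22,-0.2],[0,0,0]],[[1,0.22,-0.2],[0,0,0]]]' >/dev/null
python3 -m pendant '[[[1,0.32,0],[0,0,0]],[[1,0.62,0],[0,0,0]],[[1,0.8,0],[0,0,0]],[[0,1,0],[0,0,0]],[[0,0,0],[0,0,0]],[[0,0,0],[0,0,0]]]'
python3 - <<'E'
from h import *
f=grab('wrist','w4.png');st()
E
```

```text
time: 15.05
position: [0.4996, -0.0431, 0.2447]
ee_rot: [-2.05, -2.38, 0.001]
ft_force: [-1.2, -0.1, -0.9]
finger_gap: 0.599
gripper_force: 0.0
t 15.1 pos [ 0.4995 -0.0434  0.2447] psi 98.5 gap 0.599 q [ 0.71  0.44 -0.98  1.81  0.41  1.11 -0.27] F [-0.4  0.2  0.3]
shift [0. 0. 0.] turn(after) None tilt xy/10deg [-0.005  0.001  0.   ]
```

View pics/w4.png

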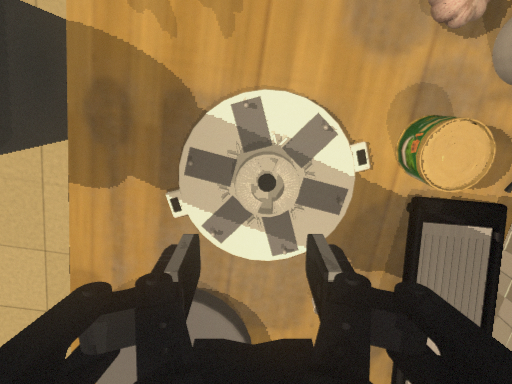

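The tray is visible, with its hub at (267,182) and lug spots at (362,156) and (177,204). The tin is at (455,155), close to the +x lug. Next: tray centre and angle, then the move to the board.

Run:
```python
from h import *
f=load('wrist');im=f['img'];P=cloud(f);z=P[...,2]
hsv=cv2.cvtColor(im,cv2.COLOR_RGB2HSV)
print('spots z',z[156,362],z[204,177], 'tin',P[150,455],'hub',P[182,250])
def spot(u,v):
    w=hsv[v-14:v+15,u-14:u+15,2]; m=(w<70).astype(np.uint8)
    n,l,s,c=cv2.connectedComponentsWithStats(m);k=l[14,14]
    if k==0:k=1+s[1:,4].argmax()
    return c[k]+[u-14,v-14],s[k]
a,sa=spot(362,156);b,sb=spot(177,204);print(a,sa,b,sb)
for h in (.008,):
    A=ray(f,*a,h);B=ray(f,*b,h);print(A,B,(A+B)/2,np.degrees(np.arctan2(*(A-B)[1::-1])),np.linalg.norm(A-B))
# tray outline
m=((hsv[...,1]<70)&(hsv[...,2]>90)|((abs(z-.008)<.0045)&(hsv[...,1]<80))).astype(np.uint8)
m[:80]=0;m[265:]=0;m[:,:165]=0;m[:,372:]=0
m=cv2.morphologyEx(m,cv2.MORPH_OPEN,np.ones((25,25)))
cs=max(cv2.findContours(m,cv2.RETR_EXTERNAL,cv2.CHAIN_APPROX_NONE)[0],key=len)[:,0]
q=np.array([ray(f,*t,.008) for t in cv2.convexHull(cs)[:,0]])[:,:2];print('tray',cv2.fitEllipse((q*1e4).astype(np.float32)))
g=((z>.023)&(z<.037)).astype(np.uint8);g[:130]=0;g[230:]=0;g[:,:220]=0;g[:,315:]=0
q=np.array([ray(f,u,v,.0296) for v,u in np.argwhere(g)])[:,:2];hh=cv2.convexHull((q*1e4).astype(np.float32));print('hub',cv2.fitEllipse(hh))
go([.475,.29,.30],98.5)
```

```text
spots z 0.006847612102757139 0.007766617598470471 tin [0.69857753 0.00749481 0.05445095] hub [ 0.50010375 -0.06225806  0.02991056]
[361.77464789 156.49295775] [10  8  8 14 71] [175.51282051 204.06410256] [ 8  8 10 13 78]
[ 0.62451688 -0.01865513  0.008     ] [ 0.41554075 -0.10861689  0.008     ] [ 0.52002882 -0.06363601  0.008     ] 23.291307916727007 0.22751734537296778
tray ((5223.767578125, -647.3154296875), (2001.55078125, 2106.390380859375), 155.02870178222656)
hub ((5193.529296875, -639.61279296875), (725.3385620117188, 740.88330078125), 12.111906051635742)
t 15.1 pos [ 0.4995 -0.0434  0.2447] psi 98.5 gap 0.599 q [ 0.71  0.44 -0.98  1.81  0.41  1.11 -0.27] F [-0.4  0.2  0.3]
shift [13.34  1.   -2.21] turn(after) -0.0 tilt xy/10deg [-0.005  0.001  0.   ]
```

```bash
python3 -m pendant '[[[0.9,0,-0.15],[0,0,0]],[[1,0,-0.15],[0,0,0]],[[1,0,-0.15],[0,0,0]],[[1,0,-0.15],[0,0,0]],[[1,0,-0.15],[0,0,0]],[[1,0,-0.15],[0,0,0]],[[1,0,-0.15],[0,0,0]],[[1,0,0],[0,0,0]]]' >/dev/null
python3 -m pendant '[[[1,0.4,0],[0,0,0]],[[1,0.5,0],[0,0,0]],[[1,0.5,0],[0,0,0]],[[1,0.5,0],[0,0,0]],[[1,0.3,0],[0,0,0]],[[1,0,0],[0,0,0]],[[0,0,0],[0,0,0]],[[0,0,0],[0,0,0]]]'
python3 - <<'E'
from h import *
f=grab('wrist','w5.png');st()
E
```

```text
time: 17.1
position: [0.5029, 0.3082, 0.2713]
ee_rot: [2.05, 2.38, -0.0]
ft_force: [0.1, -0.7, -0.4]
finger_gap: 0.598
gripper_force: 0.0
t 17.1 pos [0.5033 0.3077 0.2712] psi 98.5 gap 0.597 q [-0.04  0.55 -0.93  1.55  0.45  1.27 -0.88] F [ 0.2 -1.   0.2]
shift [0. 0. 0.] turn(after) None tilt xy/10deg [0.001 0.004 0.   ]
```

View pics/w5.png

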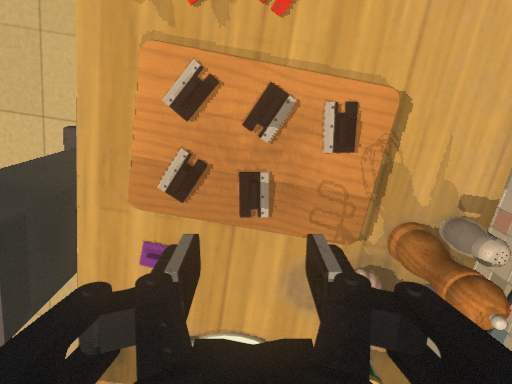

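The five blades are at about (190,90), (269,111), (340,127), (183,175) and (255,195), each black with a silver edge. I measure the rib and edge of each one.

```bash
cat >> h.py <<'E'
def blades(f,zb=.022,roi=None,rot=True):
    P=cloud(f);z=P[...,2];hsv=cv2.cvtColor(f['img'],cv2.COLOR_RGB2HSV)
    m=((hsv[...,2]<70)|((hsv[...,1]<60)&(hsv[...,2]>90)))&(z>zb-.012)&(z<zb+.03)
    m[250:]=0
    m=cv2.morphologyEx(m.astype(np.uint8),cv2.MORPH_OPEN,np.ones((3,3)))
    m=cv2.morphologyEx(m,cv2.MORPH_CLOSE,np.ones((3,3)))
    n,l,s,c=cv2.connectedComponentsWithStats(m);out=[]
    for i in range(1,n):
        if s[i,4]<500 or s[i,4]>6000: continue
        k=l==i
        pl=lambda kk,h:np.array([ray(f,u,v,h)[:2] for v,u in np.argwhere(kk)])
        q=pl(k,zb+.004);(cx,cy),wh,_=cv2.minAreaRect((q*1e4).astype(np.float32))
        box=cv2.boxPoints(cv2.minAreaRect((q*1e4).astype(np.float32)))
        e=[box[1]-box[0],box[2]-box[1]];e=e[int(np.linalg.norm(e[1])>np.linalg.norm(e[0]))]
        kr=k&(z>zb+.011)&(z<zb+.03);rp=P[kr][:,:2]
        ks=k&(hsv[...,1]<60)&(hsv[...,2]>90)
        ed=pl(ks,zb+.004).mean(0)-np.array([cx,cy])/1e4
        ax=e/np.linalg.norm(e); xx=np.array([ed[1],-ed[0]]); ax=ax*np.sign(ax@xx)
        rc=rp.mean(0) if len(rp) else [0,0]
        r=cv2.minAreaRect((rp*1e4).astype(np.float32)) if len(rp)>5 else None
        org=np.array([cx,cy])/1e4
        # notch test: +x end middle should be missing
        ra=None
        if r:
            b=cv2.boxPoints(r);ee=[b[1]-b[0],b[2]-b[1]];ee=ee[int(np.linalg.norm(ee[1])>np.linalg.norm(ee[0]))];ra=np.degrees(np.arctan2(ee[1],ee[0]))
        print('px',c[i].round(0),'rect c',org.round(4),'wh mm',np.sort(wh).round(0)/10,'ang %.1f'%np.degrees(np.arctan2(ax[1],ax[0])),'| rib n',len(rp),'c->org',(rc+.003*ax).round(4),'ang',ra and round(ra%180,1),'size',r and np.round(r[1],0)/10,'zmax',np.percentile(z[k],[50,95]).round(4))
E
python3 - <<'E'
from h import *
f=load('wrist');blades(f)
E
```

```text
px [194.  96.] rect c [0.4274 0.373 ] wh mm [24.5 55.3] ang nan | rib n 223 c->org [nan nan] ang 56.7 size [33.4  9.2] zmax [0.0268 0.0407]
px [266. 109.] rect c [0.5097 0.3675] wh mm [24.  56.1] ang nan | rib n 285 c->org [nan nan] ang 64.1 size [34.  10.1] zmax [0.027  0.0411]
px [345. 129.] rect c [0.6036 0.362 ] wh mm [23.9 55.8] ang nan | rib n 304 c->org [nan nan] ang 99.4 size [10.3 33.4] zmax [0.0271 0.0408]
px [185. 180.] rect c [0.427  0.2741] wh mm [24.8 56.7] ang nan | rib n 249 c->org [nan nan] ang 64.1 size [33.5 10. ] zmax [0.0268 0.0409]
px [249. 192.] rect c [0.5062 0.2658] wh mm [23.5 55.2] ang nan | rib n 217 c->org [nan nan] ang 98.4 size [ 8.4 32.7] zmax [0.0268 0.0409]h.py:42: RuntimeWarning: Mean of empty slice.
  ed=pl(ks,zb+.004).mean(0)-np.array([cx,cy])/1e4
  ret = ret.dtype.type(ret / rcount)
```

```bash
sed -i 's/hsv\[...,1\]<60/hsv[...,1]<95/g' h.py
python3 - <<'E'
from h import *
f=load('wrist');hsv=cv2.cvtColor(f['img'],cv2.COLOR_RGB2HSV);print(hsv[88,182],hsv[130,330],hsv[130,380],hsv[195,265]);blades(f)
im=f['img'][45:230,130:400];cv2.imwrite('pics/c6.png',cv2.resize(im,None,fx=2.9,fy=2.9,interpolation=cv2.INTER_CUBIC)[...,::-1])
E
```

```text
[ 16  72 139] [ 17  67 197] [ 14 180 200] [ 15  72 142]
px [189.  91.] rect c [0.4226 0.3757] wh mm [35.4 57.7] ang 57.1 | rib n 231 c->org [0.4237 0.3744] ang 56.7 size [33.4 10.1] zmax [0.0265 0.0403]
px [270. 112.] rect c [0.5149 0.3648] wh mm [35.6 57.5] ang -116.6 | rib n 285 c->org [0.5133 0.3651] ang 64.1 size [34.  10.1] zmax [0.0265 0.0409]
px [339. 128.] rect c [0.5972 0.3606] wh mm [36.9 57.1] ang 99.2 | rib n 304 c->org [0.5972 0.361 ] ang 99.4 size [10.3 33.4] zmax [0.0267 0.0406]
px [181. 176.] rect c [0.4214 0.2767] wh mm [37.1 57.8] ang 64.8 | rib n 249 c->org [0.4227 0.2771] ang 64.1 size [33.5 10. ] zmax [0.0264 0.0406]
px [254. 192.] rect c [0.5119 0.2659] wh mm [34.7 56.5] ang -81.5 | rib n 217 c->org [0.5109 0.2671] ang 98.4 size [ 8.4 32.7] zmax [0.0265 0.0407]
px [458. 231.] rect c [0.7759 0.2558] wh mm [39.5 41.7] ang 154.3 | rib n 412 c->org [0.7669 0.2596] ang 66.2 size [38.2 15.3] zmax [0.036  0.0502]
```

View pics/c6.png

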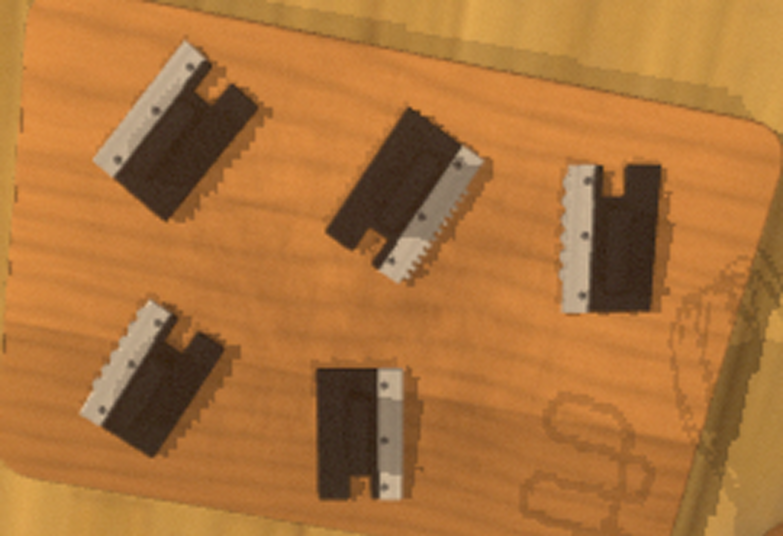

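All sizes match (about 36 x 57 mm), and the angles agree with the notches. Each blade pairs with a bay so that ψ stays between 53° and 173°. I'm starting with the left top blade at (0.423,0.375).

```bash
cat >> h.py <<'E'
def pick(o,ang,ps,z=.042):
    a=np.radians(ang);go([o[0]-.003*np.cos(a),o[1]-.003*np.sin(a),z],ps)
TC=np.array([.5203,-.0633]);T0=23.4
def bay(i,ps,z=.06):
    a=np.radians(T0+30+60*i);p=TC+(.0685-.003)*np.array([np.cos(a),np.sin(a)]);print('bay tcp',p.round(4));go([*p,z],ps)
E
python3 -c "
from h import *
pick([.4232,.3750],57,57)"
```

```text
t 17.1 pos [0.5033 0.3077 0.2712] psi 98.5 gap 0.597 q [-0.04  0.55 -0.93  1.55  0.45  1.27 -0.88] F [ 0.2 -1.   0.2]
shift [ 3.05 -2.86  9.17] turn(after) 4.15 tilt xy/10deg [0.001 0.004 0.   ]
```

```bash
python3 -m pendant '[[[0.76,-0.71,0.6],[0,0,0]],[[0.76,-0.72,0.8],[0,0,0]],[[0.76,-0.72,0.9],[0,0,0]],[[0.77,-0.71,0.9],[0,0,0]],[[0,0,0.9],[0,0,0.83]],[[0,0,0.9],[0,0,0.83]],[[0,0,0.9],[0,0,0.83]],[[0,0,0.9],[0,0,0.83]]]' 0.4 >/dev/null
python3 -m pendant '[[[0,0,0.6],[0,0,0.83]],[[0,0,0.3],[0,0,0]],[[0,0,0],[0,0,0]],[[0,0,0],[0,0,0]]]' >/dev/null
python3 -c "
from h import *
pick([.4232,.3750],57,57)"
```

```text
t 18.6 pos [0.4218 0.3733 0.0792] psi 57.1 gap 0.401 q [-0.39  0.65 -0.6   1.87  0.51  0.78 -1.84] F [-0.3 -0.2  0.4]
shift [-0.04  0.01  1.49] turn(after) 0.01 tilt xy/10deg [ 0.    -0.005  0.   ]
```

```bash
python3 -m pendant '[[[-0.04,0,0.6],[0,0,0]],[[0,0,0.6],[0,0,0]],[[0,0,0.29],[0,0,0]],[[0,0,0],[0,0,0]],[[0,0,0],[0,0,0]]]'
python3 -m pendant '[[[0,0,0],[0,0,0]],[[0,0,0],[0,0,0]],[[0,0,0],[0,0,0]],[[0,0,0],[0,0,0]],[[0,0,0],[0,0,0]]]' 0
python3 -m pendant '[[[0,0,-0.5],[0,0,0]],[[0,0,-1],[0,0,0]],[[0,0,-1],[0,0,0]],[[0,0,-1],[0,0,0]],[[0,0,-0.5],[0,0,0]],[[0,0,0],[0,0,0]]]' | tail -2
python3 -c "
from h import *
bay(0,53.4)"
```

```text
time: 19.27
position: [0.4209, 0.3726, 0.0414]
ee_rot: [-2.761, -1.499, -0.0]
ft_force: [0.8, -0.1, -0.9]
finger_gap: 0.403
gripper_force: 0.0
time: 19.9
position: [0.4211, 0.3726, 0.0418]
ee_rot: [-2.761, -1.499, -0.001]
ft_force: [-0.3, -0.4, 5.9]
finger_gap: 0.096
gripper_force: 60.9
finger_gap: 0.096
gripper_force: 60.2
bay tcp [ 0.5594 -0.0107]
t 20.6 pos [0.4212 0.3726 0.1421] psi 57.0 gap 0.096 q [-0.35  0.58 -0.66  1.81  0.44  0.91 -1.78] F [ 0.3  0.7 -1.2]
shift [-9.85 12.98  3.27] turn(after) 0.36 tilt xy/10deg [ 0.003 -0.008  0.   ]
```

```bash
python3 -m pendant '[[[-0.5,0.66,0],[0,0,0]],[[-0.72,0.95,0],[0,0,0]],[[-0.72,0.95,0],[0,0,0]],[[-0.72,0.95,0],[0,0,0]],[[-0.72,0.95,0],[0,0,0]],[[-0.72,0.95,0],[0,0,0]],[[-0.72,0.95,0],[0,0,0]],[[-0.72,0.95,0],[0,0,0]]]' | tail -2
python3 -m pendant '[[[-0.72,0.95,0],[0,0,0]],[[-0.72,0.95,0],[0,0,0]],[[-0.72,0.95,0],[0,0,0]],[[-0.72,0.95,0],[0,0,0.1]],[[-0.72,0.95,0],[0,0,0.1]],[[-0.71,0.92,0.2],[0,0,0.16]],[[0,0,0.5],[0,0,0]],[[0,0,0.6],[0,0,0]]]' >/dev/null
python3 -m pendant '[[[0,0,0.6],[0,0,0]],[[0,0,0.6],[0,0,0]],[[0,0,0.6],[0,0,0]],[[0,0,0],[0,0,0]],[[0,0,0],[0,0,0]],[[0,0,0],[0,0,0]]]' >/dev/null
python3 -c "
from h import *
bay(0,53.4)
f=grab('wrist','w7.png')"
```

```text
finger_gap: 0.097
gripper_force: 60.2
bay tcp [ 0.5594 -0.0107]
t 23.4 pos [ 0.5579 -0.0114  0.0644] psi 53.4 gap 0.094 q [ 0.35  0.67 -0.59  1.89  0.53  0.74 -1.18] F [-0.7 -0.7 -1.3]
shift [0.06 0.03 0.18] turn(after) -0.0 tilt xy/10deg [ 0.005 -0.004  0.   ]
```

View pics/w7.png

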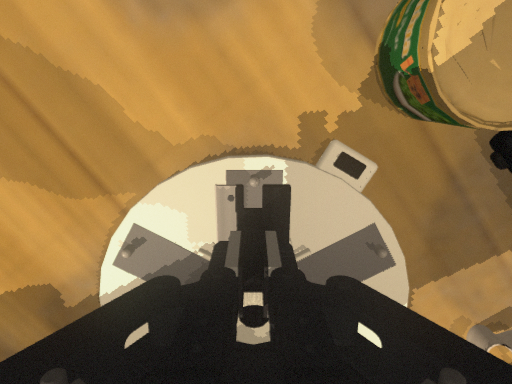

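The wrist view shows the notch at (254,190) lined up on the pin at (254,183). I check the lengthwise offset by rays.

```bash
cat >> h.py <<'E'
def ends(f,uv_end,uv_pin,zt):
    a=ray(f,*uv_end,zt)[:2];b=ray(f,*uv_pin,.017)[:2];t=np.radians(psi());u=np.array([np.cos(t),np.sin(t)]);n=np.array([-u[1],u[0]])
    p=readout.get_obs()['position'][:2]
    print('end-pin mm along psi %.1f lateral %.1f ; end-tcp %.1f pin-tcp %.1f lat pin %.1f'%tuple(1e3*np.array([(a-b)@u,(a-b)@n,(a-p)@u,(b-p)@u,(b-p)@n])))
E
python3 -c "
from h import *
f=load('wrist');ends(f,(254,184.5),(254,183),.0484)"
```

```text
end-pin mm along psi 7.6 lateral 0.2 ; end-tcp 32.7 pin-tcp 25.1 lat pin -1.1
```

```bash
python3 -m pendant '[[[0.02,0,0.4],[0,0,0]],[[0,0,0.4],[0,0,0]],[[0,0,0.3],[0,0,0]],[[0,0,0.2],[0,0,0]],[[0,0,0.1],[0,0,0]],[[0,0,0],[0,0,0]],[[0,0,0],[0,0,0]]]'
python3 -c "
from h import *
bay(0,53.4,.028)"
```

```text
time: 24.32
position: [0.558, -0.0109, 0.029]
ee_rot: [2.807, 1.411, 0.001]
ft_force: [-0.5, 0.2, -0.4]
finger_gap: 0.095
gripper_force: 60.2
bay tcp [ 0.5594 -0.0107]
t 24.3 pos [ 0.558  -0.0109  0.029 ] psi 53.4 gap 0.095 q [ 0.32  0.72 -0.55  1.92  0.58  0.67 -1.22] F [-0.5  0.2 -0.4]
shift [0.04 0.04 0.04] turn(after) -0.0 tilt xy/10deg [ 0.002 -0.002  0.   ]
```

```bash
python3 -m pendant '[[[0,0,0.04],[0,0,0]],[[0,0,0],[0,0,0]],[[0,0,0],[0,0,0]],[[0,0,0],[0,0,0]]]' 0.3 | tail -2
python3 -m pendant '[[[0,0,-0.5],[0,0,0]],[[0,0,-0.9],[0,0,0]],[[0,0,-1],[0,0,0]],[[0,0,-1],[0,0,0]],[[0,0,-1],[0,0,0]],[[0,0,-1],[0,0,0]],[[0,0,-1],[0,0,0]],[[0,0,0],[0,0,0]]]' >/dev/null
python3 -c "
from h import *
f=grab('wrist','w8.png');blades(f,.008)
go([.503,.308,.271],98.5)"
```

```text
finger_gap: 0.297
gripper_force: 0.0
t 25.9 pos [ 0.5581 -0.0109  0.189 ] psi 53.4 gap 0.302 q [ 0.43  0.52 -0.69  1.76  0.39  1.   -1.06] F [ 0.7 -1.3 -0.4]
shift [ 8.93 -9.37 -3.29] turn(after) -4.51 tilt xy/10deg [ 0.011 -0.006  0.   ]
```

View pics/w8.png

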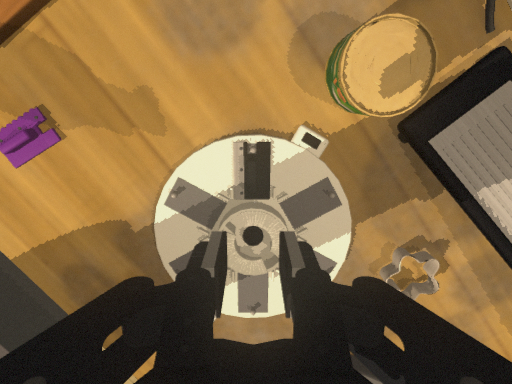

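Blade 1 sits over its pin, seen at (252,150).

```bash
cat >> h.py <<'E'
def seats(f):
    P=cloud(f);z=P[...,2];v=f['img'].max(-1);dx=P[...,:2]-TC;r=np.hypot(*np.moveaxis(dx,-1,0));m=(r>.044)&(r<.09)&(z>.017)&(z<.045)&(v<75);m[300:]=0
    a=np.degrees(np.arctan2(dx[...,1],dx[...,0]))
    for i in range(6):
        t=T0+30+60*i;k=m&(abs((a-t+180)%360-180)<20)
        if k.sum()<40: continue
        q=P[k];c=q[:,:2].mean(0)-TC;u=np.array([np.cos(np.radians(t)),np.sin(np.radians(t))]);w=np.linalg.svd(q[:,:2]-q[:,:2].mean(0))[2][0]
        print('bay',i,'n',k.sum(),'z',np.percentile(q[:,2],[10,50,90]).round(4),'rad mm %.1f (65.5) lat %.1f'%(1e3*c@u,1e3*(c@[-u[1],u[0]])),'dang %.1f'%((np.degrees(np.arctan2(w[1],w[0]))-t+90)%180-90))
E
python3 -c "
from h import *
seats(load('wrist'))"
python3 -m pendant '[[[0.89,-0.94,-0.4],[0,0,0]],[[0.89,-0.94,-0.4],[0,0,0]],[[0.89,-0.94,-0.4],[0,0,0]],[[0.89,-0.94,-0.4],[0,0,0]],[[0.89,-0.94,-0.4],[0,0,0]],[[0.89,-0.94,-0.4],[0,0,0]],[[0.89,-0.94,-0.4],[0,0,0]],[[0.89,-0.94,-0.4],[0,0,0]]]' >/dev/null
python3 -m pendant '[[[0.89,-0.94,0],[0,0,0]],[[0.89,-0.94,0],[0,0,0]],[[0,0,0],[0,0,-0.9]],[[0,0,0],[0,0,-0.9]],[[0,0,0],[0,0,-0.9]],[[0,0,0],[0,0,-0.9]],[[0,0,0],[0,0,-0.9]],[[0,0,0],[0,0,0]]]' >/dev/null
python3 -m pendant '[[[0,0,0],[0,0,0]]]' 0.4 >/dev/null
python3 -c "
from h import *
st();blades(grab('wrist'));pick([.5972,.3608],99.3,99.3)"
```

```text
bay 0 n 352 z [0.0246 0.0258 0.0268] rad mm 65.8 (65.5) lat 0.8 dang -0.0
t 28.0 pos [0.5016 0.3076 0.2674] psi 98.2 gap 0.400 q [-0.03  0.55 -0.94  1.56  0.46  1.27 -0.9 ] F [ 0.3 -0.2 -0.1]
shift [0. 0. 0.] turn(after) None tilt xy/10deg [-0.005  0.002  0.   ]
px [273. 112.] rect c [0.5148 0.3647] wh mm [35.4 57.6] ang -115.5 | rib n 294 c->org [0.5135 0.3653] ang 64.2 size [33.9 10. ] zmax [0.0266 0.0407]
px [342. 127.] rect c [0.5973 0.3606] wh mm [37.1 57.1] ang 99.6 | rib n 311 c->org [0.5971 0.3613] ang 99.6 size [10.1 34.1] zmax [0.0266 0.0407]
px [182. 177.] rect c [0.4212 0.2765] wh mm [36.8 57.9] ang 63.9 | rib n 250 c->org [0.4226 0.2768] ang 64.0 size [33.3 10. ] zmax [0.0265 0.0406]
px [256. 194.] rect c [0.5114 0.2654] wh mm [33.7 56.4] ang -81.0 | rib n 238 c->org [0.5109 0.2669] ang 98.1 size [ 9.5 32.1] zmax [0.0265 0.0406]
px [462. 232.] rect c [0.7757 0.2556] wh mm [39.1 42.5] ang 156.0 | rib n 426 c->org [0.7669 0.2597] ang 66.2 size [37.6 14.8] zmax [0.0357 0.0501]
t 28.1 pos [0.5017 0.3076 0.2675] psi 98.2 gap 0.402 q [-0.03  0.55 -0.94  1.56  0.46  1.27 -0.9 ] F [ 0.7  0.6 -0.1]
shift [1.44 4.09 9.02] turn(after) -0.11 tilt xy/10deg [-0.003  0.001  0.   ]
```

Blade 1 is seated flat: rib top at 25.8 mm, lateral offset 0.8 mm. Next is the blade at (0.597,0.361), going to bay 1.

```bash
python3 -m pendant '[[[0.29,0.82,0.7],[0,0,-0.11]],[[0.29,0.82,0.9],[0,0,0]],[[0.29,0.82,0.9],[0,0,0]],[[0.29,0.82,0.9],[0,0,0]],[[0.28,0.81,0.9],[0,0,0]],[[0,0,0.9],[0,0,0]],[[0,0,0.9],[0,0,0]],[[0,0,0.9],[0,0,0]]]' 0.4 >/dev/null
python3 -m pendant '[[[0,0,0.6],[0,0,0]],[[0,0,0],[0,0,0]],[[0,0,0],[0,0,0]]]' >/dev/null
python3 -c "
from h import *
pick([.5972,.3608],99.5,99.5)"
```

```text
t 29.4 pos [0.5972 0.3603 0.0787] psi 99.5 gap 0.401 q [-0.17  0.87 -0.8   1.48  0.68  1.08 -0.95] F [ 0.1  0.1 -0.2]
shift [-0.1   0.    1.47] turn(after) -0.0 tilt xy/10deg [ 0.006 -0.004  0.   ]
```

```bash
python3 -m pendant '[[[-0.1,0,0.6],[0,0,0]],[[0,0,0.6],[0,0,0]],[[0,0,0.27],[0,0,0]],[[0,0,0],[0,0,0]],[[0,0,0],[0,0,0]]]' >/dev/null
python3 -m pendant '[[[0,0,0],[0,0,0]],[[0,0,0],[0,0,0]],[[0,0,0],[0,0,0]],[[0,0,0],[0,0,0]],[[0,0,0],[0,0,0]]]' 0 
python3 -m pendant '[[[0,0,-0.5],[0,0,0]],[[0,0,-1],[0,0,0]],[[0,0,-1],[0,0,0]],[[0,0,-1],[0,0,0]],[[0,0,-0.5],[0,0,0]],[[0,0,0],[0,0,0]]]' | tail -2
python3 -c "
from h import *
bay(1,113.4)"
```

```text
time: 30.68
position: [0.5974, 0.3575, 0.0414]
ee_rot: [2.03, 2.398, 0.001]
ft_force: [0.4, -0.9, 3.7]
finger_gap: 0.095
gripper_force: 61.8
finger_gap: 0.096
gripper_force: 61.4
bay tcp [ 0.4943 -0.0032]
t 31.4 pos [0.5976 0.3575 0.1419] psi 99.5 gap 0.096 q [-0.15  0.81 -0.84  1.42  0.62  1.18 -0.9 ] F [-0.2 -0.3 -0.8]
shift [-13.55  -6.46   3.26] turn(after) -1.39 tilt xy/10deg [ 0.008 -0.003  0.   ]
```

```bash
python3 -m pendant '[[[-0.55,-0.26,0],[0,0,0]],[[-1,-0.477,0],[0,0,0]],[[-1,-0.477,0],[0,0,0]],[[-1,-0.477,0],[0,0,0]],[[-1,-0.477,0],[0,0,0]],[[-1,-0.477,0],[0,0,0]],[[-1,-0.477,0],[0,0,0]],[[-1,-0.477,0],[0,0,0]]]' | tail -2
python3 -m pendant '[[[-1,-0.477,0],[0,0,0]],[[-1,-0.477,0],[0,0,0]],[[-1,-0.477,0],[0,0,0]],[[-1,-0.477,0],[0,0,0]],[[-1,-0.477,0],[0,0,0]],[[-1,-0.477,0],[0,0,-0.3]],[[0,0,0.5],[0,0,-0.6]],[[0,0,0.5],[0,0,-0.49]]]' >/dev/null
python3 -m pendant '[[[0,0,0.7],[0,0,0]],[[0,0,0.7],[0,0,0]],[[0,0,0.7],[0,0,0]],[[0,0,0],[0,0,0]],[[0,0,0],[0,0,0]],[[0,0,0],[0,0,0]]]' >/dev/null
python3 -c "
from h import *
bay(1,113.4)"
```

```text
finger_gap: 0.093
gripper_force: 61.4
bay tcp [ 0.4943 -0.0032]
t 34.2 pos [ 0.4942 -0.0033  0.0641] psi 113.4 gap 0.095 q [ 0.53  0.69 -0.9   2.06  0.79  0.78 -0.45] F [-0.3  0.1  0.1]
shift [0.   0.   0.16] turn(after) -0.0 tilt xy/10deg [0.005 0.002 0.   ]
```

```bash
cat >> h.py <<'E'
def held():
    f=grab('wrist');P=cloud(f);o=readout.get_obs();p=o['position'];t=np.radians(psi(o));u=np.array([np.cos(t),np.sin(t)]);n=np.array([-u[1],u[0]])
    d=P[...,:2]-p[:2];a=d@u;l=d@n;m=(abs(P[...,2]-(p[2]-.016))<.005)&(abs(l)<.03)&(a>.018)&(a<.05)
    if m.sum()<20: print('held? n',m.sum());return
    A=a[m];L=l[m];print('held end %.1f (32 or 26) lat %.1f..%.1f z %.4f n %d'%(1e3*np.percentile(A,98),1e3*np.percentile(L,2),1e3*np.percentile(L,98),np.median(P[...,2][m])-p[2],m.sum()))
E
python3 -c "
from h import *
held()"
python3 -m pendant '[[[0,0,0.4],[0,0,0]],[[0,0,0.4],[0,0,0]],[[0,0,0.3],[0,0,0]],[[0,0,0.2],[0,0,0]],[[0,0,0.1],[0,0,0]],[[0,0,0.05],[0,0,0]],[[0,0,0],[0,0,0]]]'
```

```text
held end 32.3 (32 or 26) lat -17.9..17.9 z -0.0151 n 1888
time: 35.1
position: [0.4939, -0.0034, 0.0274]
ee_rot: [1.725, 2.626, 0.0]
ft_force: [0.5, -0.1, -0.1]
finger_gap: 0.098
gripper_force: 61.4
```

```bash
python3 -m pendant '[[[0,0,0],[0,0,0]],[[0,0,0],[0,0,0]],[[0,0,0],[0,0,0]],[[0,0,0],[0,0,0]]]' 0.3 | tail -2
python3 -m pendant '[[[0,0,-0.5],[0,0,0]],[[0,0,-0.9],[0,0,0]],[[0,0,-1],[0,0,0]],[[0,0,-1],[0,0,0]],[[0,0,-1],[0,0,0]],[[0,0,-1],[0,0,0]],[[0,0,-1],[0,0,0]],[[0,0,0],[0,0,0]]]' >/dev/null
python3 -c "
from h import *
seats(grab('wrist'))"
python3 -m pendant '[[[0.94,0.44,-0.4],[0,0,0]],[[0.94,0.44,-0.4],[0,0,0]],[[0.94,0.44,-0.4],[0,0,0]],[[0.94,0.44,-0.4],[0,0,0]],[[0.94,0.44,-0.4],[0,0,0]],[[0.94,0.44,-0.4],[0,0,0]],[[0.94,0.44,-0.4],[0,0,0]],[[0.94,0.44,-0.4],[0,0,0]]]' 0.4 >/dev/null
python3 -m pendant '[[[0.94,0.44,0],[0,0,0]],[[0.94,0.44,0],[0,0,0]],[[0.94,0.44,0],[0,0,0]],[[0.94,0.44,0],[0,0,0]],[[0,0,0],[0,0,0.75]],[[0,0,0],[0,0,0.75]],[[0,0,0],[0,0,0]],[[0,0,0],[0,0,0]]]' >/dev/null
python3 -c "
from h import *
blades(grab('wrist'));pick([.4220,.2768],64.2,64.2)"
```

```text
finger_gap: 0.302
gripper_force: 0.0
bay 0 n 414 z [0.0203 0.0256 0.0269] rad mm 64.7 (65.5) lat 2.2 dang 0.2
bay 1 n 384 z [0.0242 0.0258 0.0269] rad mm 66.8 (65.5) lat -0.3 dang -0.2
px [271. 112.] rect c [0.5145 0.3649] wh mm [35.8 57.4] ang -115.7 | rib n 296 c->org [0.5135 0.3653] ang 64.0 size [33.7 10.2] zmax [0.0266 0.0407]
px [180. 177.] rect c [0.4214 0.2765] wh mm [36.9 57.6] ang 64.3 | rib n 251 c->org [0.4226 0.2769] ang 64.1 size [33.6 10.1] zmax [0.0264 0.0406]
px [254. 194.] rect c [0.5116 0.2655] wh mm [34.6 55.9] ang -81.5 | rib n 219 c->org [0.5106 0.2668] ang 98.4 size [ 8.3 33.3] zmax [0.0265 0.0405]
px [460. 233.] rect c [0.7752 0.2567] wh mm [38.8 40.5] ang 152.7 | rib n 397 c->org [0.7667 0.2601] ang 65.3 size [37.5 14.5] zmax [0.0356 0.0496]
t 38.7 pos [0.503  0.3076 0.2669] psi 98.5 gap 0.396 q [-0.02  0.56 -0.95  1.56  0.47  1.27 -0.9 ] F [ 0.2 -1.1  0. ]
shift [-0.83 -3.45  9.  ] turn(after) 3.43 tilt xy/10deg [-0.003  0.002  0.   ]
```

```bash
python3 -m pendant '[[[-0.21,-0.86,0.7],[0,0,0]],[[-0.21,-0.86,0.9],[0,0,0]],[[-0.21,-0.86,0.9],[0,0,0]],[[-0.2,-0.87,0.9],[0,0,0]],[[0,0,0.9],[0,0,0.86]],[[0,0,0.9],[0,0,0.86]],[[0,0,0.9],[0,0,0.86]],[[0,0,0.9],[0,0,0.86]]]' 0.4 >/dev/null
python3 -m pendant '[[[0,0,0.5],[0,0,0]],[[0,0,0],[0,0,0]],[[0,0,0],[0,0,0]]]' >/dev/null
python3 -c "
from h import *
pick([.4220,.2768],64.2,64.2)"
```

```text
t 40.1 pos [0.4211 0.275  0.0803] psi 64.1 gap 0.395 q [-0.19  0.6  -0.66  2.02  0.56  0.71 -1.66] F [ 0.5 -0.2  0. ]
shift [-0.04  0.    1.53] turn(after) -0.01 tilt xy/10deg [ 0.001 -0.005  0.   ]
```

```bash
python3 -m pendant '[[[-0.04,0,0.6],[0,0,0]],[[0,0,0.6],[0,0,0]],[[0,0,0.33],[0,0,0]],[[0,0,0],[0,0,0]],[[0,0,0],[0,0,0]]]' >/dev/null
python3 -m pendant '[[[0,0,0],[0,0,0]],[[0,0,0],[0,0,0]],[[0,0,0],[0,0,0]],[[0,0,0],[0,0,0]],[[0,0,0],[0,0,0]]]' 0 
python3 -m pendant '[[[0,0,-0.5],[0,0,0]],[[0,0,-1],[0,0,0]],[[0,0,-1],[0,0,0]],[[0,0,-1],[0,0,0]],[[0,0,-0.5],[0,0,0]],[[0,0,0],[0,0,0]]]' | tail -2
python3 -c "
from h import *
bay(2,173.4)"
```

```text
time: 41.32
position: [0.4206, 0.2739, 0.0421]
ee_rot: [2.664, 1.665, 0.001]
ft_force: [0.5, -1.0, 6.4]
finger_gap: 0.094
gripper_force: 60.4
finger_gap: 0.094
gripper_force: 59.6
bay tcp [ 0.4552 -0.0558]
t 42.1 pos [0.4207 0.2738 0.1422] psi 64.0 gap 0.094 q [-0.13  0.51 -0.74  1.96  0.46  0.84 -1.57] F [ 0.1 -0.3  0.2]
shift [-11.24   7.02   3.28] turn(after) 7.06 tilt xy/10deg [ 0.006 -0.007  0.   ]
```

```bash
python3 -m pendant '[[[-0.5,0.31,0],[0,0,0]],[[-0.94,0.59,0],[0,0,0]],[[-0.98,0.61,0],[0,0,0]],[[-0.98,0.61,0],[0,0,0]],[[-0.98,0.61,0],[0,0,0]],[[-0.98,0.61,0],[0,0,0]],[[-0.98,0.61,0],[0,0,0]],[[-0.98,0.61,0],[0,0,0]]]' | tail -2
python3 -m pendant '[[[-0.98,0.61,0],[0,0,0]],[[-0.98,0.61,0],[0,0,0]],[[-0.98,0.61,0],[0,0,0]],[[-0.98,0.62,0],[0,0,0]],[[0,0,0],[0,0,-0.6]],[[0,0,0],[0,0,-0.94]],[[0,0,0],[0,0,-0.94]],[[0,0,0],[0,0,-0.94]]]' >/dev/null
python3 -m pendant '[[[0,0,0],[0,0,-0.94]],[[0,0,0],[0,0,-0.94]],[[0,0,0],[0,0,-0.94]],[[0,0,0],[0,0,-0.94]],[[0,0,0.5],[0,0,-0.94]],[[0,0,0.6],[0,0,-0.94]],[[0,0,0.6],[0,0,-0.94]],[[0,0,0.6],[0,0,-0.94]]]' >/dev/null
python3 -m pendant '[[[0,0,0.6],[0,0,0]],[[0,0,0.2],[0,0,0]],[[0,0,0],[0,0,0]],[[0,0,0],[0,0,0]],[[0,0,0],[0,0,0]]]' >/dev/null
python3 -c "
from h import *
bay(2,173.4);held()"
```

```text
finger_gap: 0.098
gripper_force: 59.6
bay tcp [ 0.4552 -0.0558]
t 45.7 pos [ 0.4549 -0.0556  0.0645] psi 173.4 gap 0.096 q [ 0.79  0.78 -1.18  2.15  0.96  0.91  0.48] F [-0.4 -0.3  0.4]
shift [-0.01 -0.    0.18] turn(after) -0.0 tilt xy/10deg [-0.002  0.005  0.   ]
held end 29.9 (32 or 26) lat -17.7..18.1 z -0.0159 n 1471
```

```bash
python3 -m pendant '[[[0.04,0,0.4],[0,0,0]],[[0,0,0.4],[0,0,0]],[[0,0,0.3],[0,0,0]],[[0,0,0.2],[0,0,0]],[[0,0,0.1],[0,0,0]],[[0,0,0.05],[0,0,0]],[[0,0,0],[0,0,0]]]'
python3 -m pendant '[[[0,0,0],[0,0,0]],[[0,0,0],[0,0,0]],[[0,0,0],[0,0,0]],[[0,0,0],[0,0,0]]]' 0.3 | tail -2
python3 -m pendant '[[[0,0,-0.5],[0,0,0]],[[0,0,-0.9],[0,0,0]],[[0,0,-1],[0,0,0]],[[0,0,-1],[0,0,0]],[[0,0,-1],[0,0,0]],[[0,0,-1],[0,0,0]],[[0,0,-1],[0,0,0]],[[0,0,0],[0,0,0]]]' >/dev/null
python3 -c "
from h import *
seats(grab('wrist'));go([.503,.308,.271],98.5)"
```

```text
time: 46.62
position: [0.4536, -0.0556, 0.028]
ee_rot: [0.181, 3.136, -0.001]
ft_force: [-2.0, -1.3, 1.1]
finger_gap: 0.091
gripper_force: 59.9
finger_gap: 0.295
gripper_force: 0.0
bay 1 n 407 z [0.0204 0.0258 0.027 ] rad mm 65.4 (65.5) lat 1.1 dang -0.1
bay 2 n 386 z [0.024  0.0258 0.0269] rad mm 66.1 (65.5) lat -0.4 dang 0.1
t 48.2 pos [ 0.4538 -0.0555  0.1886] psi 173.4 gap 0.299 q [ 0.93  0.61 -1.36  2.    0.68  1.1   0.72] F [ 0.5 -0.3 -0.4]
shift [-0.29 14.67 -3.3 ] turn(after) 7.49 tilt xy/10deg [-0.003  0.009  0.   ]
```

```bash
python3 -m pendant '[[[0,0.97,-0.4],[0,0,0]],[[0,0.98,-0.4],[0,0,0]],[[0,0.98,-0.4],[0,0,0]],[[0,0.98,-0.4],[0,0,0]],[[0,0.98,-0.4],[0,0,0]],[[0,0.98,-0.4],[0,0,0]],[[0,0.98,-0.4],[0,0,0]],[[0,0.98,-0.4],[0,0,0]]]' 0.4 >/dev/null
python3 -m pendant '[[[0,0.98,0],[0,0,0]],[[0,0.98,0],[0,0,0]],[[0,0.98,0],[0,0,0]],[[-0.1,0.98,0],[0,0,0]],[[-0.1,0.98,0],[0,0,0]],[[-0.1,0.98,0],[0,0,0]],[[0,0.98,0],[0,0,0]],[[0,0,0],[0,0,0.9]]]' >/dev/null
python3 -m pendant '[[[0,0,0],[0,0,0.94]],[[0,0,0],[0,0,0.94]],[[0,0,0],[0,0,0.94]],[[0,0,0],[0,0,0.94]],[[0,0,0],[0,0,0.94]],[[0,0,0],[0,0,0.94]],[[0,0,0],[0,0,0.95]],[[0,0,0],[0,0,0]]]' >/dev/null
python3 -m pendant '[[[0,0,0],[0,0,0]]]' >/dev/null
python3 -c "
from h import *
blades(grab('wrist'));pick([.5140,.3650],-116,64)"
```

```text
px [271. 112.] rect c [0.5147 0.3647] wh mm [36.2 57.6] ang -115.8 | rib n 292 c->org [0.5134 0.3653] ang 64.3 size [33.8 10. ] zmax [0.0265 0.0407]
px [254. 194.] rect c [0.5119 0.2654] wh mm [34.7 57.3] ang -81.3 | rib n 223 c->org [0.511 0.267] ang 98.8 size [ 9.4 32.3] zmax [0.0265 0.0406]
px [459. 233.] rect c [0.7752 0.2568] wh mm [39.  40.6] ang 152.8 | rib n 396 c->org [0.7668 0.2604] ang 62.9 size [37.3 13.8] zmax [0.0356 0.0498]
t 51.4 pos [0.5032 0.3083 0.2674] psi 98.7 gap 0.397 q [-0.08  0.53 -0.84  1.56  0.41  1.24 -0.83] F [ 0.3 -0.8  1.1]
shift [2.28 0.84 9.01] turn(after) 3.47 tilt xy/10deg [-0.004  0.002  0.   ]
```

```bash
python3 -m pendant '[[[0.76,0.28,0.7],[0,0,0]],[[0.76,0.28,0.9],[0,0,0]],[[0.76,0.28,0.9],[0,0,0]],[[0,0,0.9],[0,0,0]],[[0,0,0.9],[0,0,0.86]],[[0,0,0.9],[0,0,0.87]],[[0,0,0.9],[0,0,0.87]],[[0,0,0.9],[0,0,0.87]]]' 0.4 >/dev/null
python3 -m pendant '[[[0,0,0.5],[0,0,0]],[[0,0,0],[0,0,0]],[[0,0,0],[0,0,0]]]' >/dev/null
python3 -c "
from h import *
pick([.5140,.3650],-116,64)"
```

```text
t 52.7 pos [0.516  0.3683 0.081 ] psi 63.9 gap 0.401 q [-0.33  0.73 -0.56  1.67  0.47  0.88 -1.54] F [ 0.3 -1.3 -0.2]
shift [-0.04 -0.01  1.56] turn(after) -0.01 tilt xy/10deg [ 0.001 -0.006  0.   ]
```

```bash
python3 -m pendant '[[[-0.03,0,0.6],[0,0,0]],[[0,0,0.6],[0,0,0]],[[0,0,0.35],[0,0,0]],[[0,0,0],[0,0,0]],[[0,0,0],[0,0,0]]]' >/dev/null
python3 -m pendant '[[[0,0,0],[0,0,0]],[[0,0,0],[0,0,0]],[[0,0,0],[0,0,0]],[[0,0,0],[0,0,0]],[[0,0,0],[0,0,0]]]' 0 
python3 -m pendant '[[[0,0,-0.5],[0,0,0]],[[0,0,-1],[0,0,0]],[[0,0,-1],[0,0,0]],[[0,0,-1],[0,0,0]],[[0,0,-0.5],[0,0,0]],[[0,0,0],[0,0,0]]]' | tail -2
python3 -c "
from h import *
bay(3,53.4)"
```

```text
time: 53.98
position: [0.5155, 0.3675, 0.0421]
ee_rot: [-2.667, -1.66, -0.001]
ft_force: [-0.7, -0.9, 5.5]
finger_gap: 0.097
gripper_force: 61.4
finger_gap: 0.093
gripper_force: 60.7
bay tcp [ 0.4812 -0.1159]
t 54.7 pos [0.5157 0.3675 0.1423] psi 63.8 gap 0.093 q [-0.31  0.66 -0.59  1.61  0.42  1.   -1.49] F [ 0.3  0.3 -0.6]
shift [-17.96   7.3    3.28] turn(after) 1.04 tilt xy/10deg [ 0.004 -0.008  0.   ]
```

```bash
python3 -m pendant '[[[-0.5,0.2,0],[0,0,0]],[[-0.97,0.394,0],[0,0,0]],[[-0.97,0.394,0],[0,0,0]],[[-0.97,0.394,0],[0,0,0]],[[-0.97,0.394,0],[0,0,0]],[[-0.97,0.394,0],[0,0,0]],[[-0.97,0.394,0],[0,0,0]],[[-0.97,0.394,0],[0,0,0]]]' | tail -2
python3 -m pendant '[[[-0.97,0.394,0],[0,0,0]],[[-0.97,0.394,0],[0,0,0]],[[-0.97,0.394,0],[0,0,0]],[[-0.97,0.394,0],[0,0,0]],[[-0.97,0.394,0],[0,0,0]],[[-0.97,0.394,0],[0,0,0]],[[-0.97,0.394,0],[0,0,0]],[[-0.97,0.394,0],[0,0,0]]]' >/dev/null
python3 -m pendant '[[[-0.97,0.394,0],[0,0,0]],[[-0.97,0.394,0],[0,0,0]],[[-0.97,0.394,0],[0,0,0.52]],[[0,0,0.5],[0,0,0.52]],[[0,0,0.6],[0,0,0]],[[0,0,0.7],[0,0,0]],[[0,0,0.7],[0,0,0]],[[0,0,0.6],[0,0,0]]]' >/dev/null
python3 -m pendant '[[[0,0,0],[0,0,0]],[[0,0,0],[0,0,0]],[[0,0,0],[0,0,0]]]' >/dev/null
python3 -c "
from h import *
bay(3,53.4);grab('wrist','w9.png')"
```

```text
finger_gap: 0.097
gripper_force: 60.7
bay tcp [ 0.4812 -0.1159]
t 58.1 pos [ 0.481  -0.1161  0.0646] psi 53.4 gap 0.097 q [ 0.53  0.58 -0.51  2.06  0.48  0.61 -0.95] F [ 0.3 -0.1 -0.4]
shift [0.01 0.   0.18] turn(after) -0.0 tilt xy/10deg [ 0.006 -0.002  0.   ]
```

View pics/w9.png

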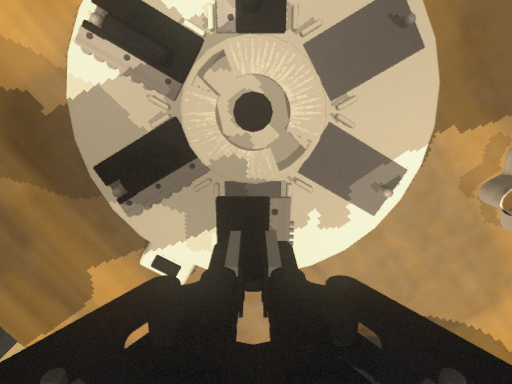

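Three blades are seated with pins visible in their notches at (97,15), (118,190) and the top. The held blade's plain end is at row 197, facing the hub at (253,110), with its notch outward.

```bash
python3 -c "
from h import *
held();seats(load('wrist'))"
python3 -m pendant '[[[0,0,0.4],[0,0,0]],[[0,0,0.4],[0,0,0]],[[0,0,0.3],[0,0,0]],[[0,0,0.2],[0,0,0]],[[0,0,0.1],[0,0,0]],[[0,0,0.05],[0,0,0]],[[0,0,0],[0,0,0]]]'
```

```text
held end 26.3 (32 or 26) lat -17.7..16.7 z -0.0159 n 1345
bay 0 n 196 z [0.0187 0.0243 0.0261] rad mm 48.6 (65.5) lat 0.7 dang 89.5
bay 1 n 1610 z [0.0242 0.0259 0.0269] rad mm 64.5 (65.5) lat -0.5 dang 0.1
bay 2 n 1162 z [0.0241 0.0258 0.0268] rad mm 63.4 (65.5) lat -0.6 dang 0.3
time: 59.08
position: [0.4808, -0.1161, 0.028]
ee_rot: [2.806, 1.411, 0.001]
ft_force: [-0.0, 0.6, 0.6]
finger_gap: 0.099
gripper_force: 60.7
```

Now release, lift, check, and return for the last blade.

```bash
python3 -m pendant '[[[0,0,0],[0,0,0]],[[0,0,0],[0,0,0]],[[0,0,0],[0,0,0]],[[0,0,0],[0,0,0]]]' 0.3 | tail -2
python3 -m pendant '[[[0,0,-0.5],[0,0,0]],[[0,0,-0.9],[0,0,0]],[[0,0,-1],[0,0,0]],[[0,0,-1],[0,0,0]],[[0,0,-1],[0,0,0]],[[0,0,-1],[0,0,0]],[[0,0,-1],[0,0,0]],[[0,0,0],[0,0,0]]]' >/dev/null
python3 -c "
from h import *
go([.503,.308,.271],98.5)"
```

```text
finger_gap: 0.297
gripper_force: 0.0
t 60.6 pos [ 0.4816 -0.1161  0.1901] psi 53.4 gap 0.303 q [ 0.64  0.41 -0.64  1.92  0.31  0.91 -0.79] F [-0.2 -0.9 -0.4]
shift [14.13 -9.42 -3.25] turn(after) -4.51 tilt xy/10deg [ 0.022 -0.008  0.   ]
```

```bash
python3 -m pendant '[[[0.94,-0.63,-0.4],[0,0,0]],[[0.94,-0.63,-0.4],[0,0,0]],[[0.94,-0.63,-0.4],[0,0,0]],[[0.94,-0.63,-0.4],[0,0,0]],[[0.94,-0.63,-0.4],[0,0,0]],[[0.94,-0.63,-0.4],[0,0,0]],[[0.94,-0.63,-0.4],[0,0,0]],[[0.94,-0.63,-0.4],[0,0,0]]]' 0.4 >/dev/null
python3 -m pendant '[[[0.94,-0.63,0],[0,0,0]],[[0.94,-0.63,0],[0,0,0]],[[0.94,-0.63,0],[0,0,0]],[[0.94,-0.63,0],[0,0,0]],[[0.94,-0.63,0],[0,0,0]],[[0.94,-0.63,0],[0,0,0]],[[0.94,-0.63,0],[0,0,0]],[[0,0,0],[0,0,-0.9]]]' >/dev/null
python3 -m pendant '[[[0,0,0],[0,0,-0.9]],[[0,0,0],[0,0,-0.9]],[[0,0,0],[0,0,-0.9]],[[0,0,0],[0,0,-0.9]],[[0,0,0],[0,0,0]],[[0,0,0],[0,0,0]]]' >/dev/null
python3 -c "
from h import *
blades(grab('wrist'));pick([.5114,.2663],-81.5,98.5)"
```

```text
px [256. 194.] rect c [0.512  0.2656] wh mm [34.7 56. ] ang -81.8 | rib n 226 c->org [0.5109 0.2668] ang 98.4 size [ 9.4 32.8] zmax [0.0265 0.0405]
px [462. 232.] rect c [0.7752 0.2557] wh mm [39.4 42.7] ang 156.0 | rib n 407 c->org [0.7665 0.2589] ang 67.5 size [38.  15.6] zmax [0.0359 0.05  ]
t 63.4 pos [0.5011 0.3076 0.2676] psi 98.2 gap 0.395 q [-0.05  0.54 -0.91  1.56  0.44  1.26 -0.88] F [ 0.5  0.2 -0.2]
shift [-1.57  0.17  9.02] turn(after) -0.03 tilt xy/10deg [-0.002  0.001  0.   ]
```

```bash
python3 -m pendant '[[[-0.52,0.06,0.7],[0,0,0]],[[-0.52,0.05,0.9],[0,0,-0.03]],[[-0.53,0.06,0.9],[0,0,0]],[[0,0,0.9],[0,0,0]],[[0,0,0.9],[0,0,0]],[[0,0,0.9],[0,0,0]],[[0,0,0.9],[0,0,0]],[[0,0,0.9],[0,0,0]]]' 0.4 >/dev/null
python3 -m pendant '[[[0,0,0.5],[0,0,0]],[[0,0,0],[0,0,0]],[[0,0,0],[0,0,0]]]' >/dev/null
python3 -c "
from h import *
pick([.5114,.2663],-81.5,98.5)"
```

```text
t 64.8 pos [0.5115 0.27   0.0811] psi 98.7 gap 0.399 q [-0.05  0.72 -0.78  1.82  0.65  0.87 -0.99] F [-0.6  0.2 -0.9]
shift [-0.03 -0.03  1.56] turn(after) 0.02 tilt xy/10deg [ 0.006 -0.003  0.   ]
```

```bash
python3 -m pendant '[[[-0.02,-0.02,0.6],[0,0,0.02]],[[0,0,0.6],[0,0,0]],[[0,0,0.35],[0,0,0]],[[0,0,0],[0,0,0]],[[0,0,0],[0,0,0]]]' >/dev/null
python3 -m pendant '[[[0,0,0],[0,0,0]],[[0,0,0],[0,0,0]],[[0,0,0],[0,0,0]],[[0,0,0],[0,0,0]],[[0,0,0],[0,0,0]]]' 0 
python3 -m pendant '[[[0,0,-0.5],[0,0,0]],[[0,0,-1],[0,0,0]],[[0,0,-1],[0,0,0]],[[0,0,-1],[0,0,0]],[[0,0,-0.5],[0,0,0]],[[0,0,0],[0,0,0]]]' | tail -2
python3 -c "
from h import *
bay(4,113.4)"
```

```text
time: 66.0
position: [0.511, 0.2692, 0.0421]
ee_rot: [2.051, 2.38, 0.001]
ft_force: [-0.5, -0.7, 6.4]
finger_gap: 0.095
gripper_force: 61.0
finger_gap: 0.093
gripper_force: 60.4
bay tcp [ 0.5463 -0.1234]
t 66.8 pos [0.5111 0.2691 0.1423] psi 98.5 gap 0.093 q [-0.02  0.65 -0.84  1.77  0.57  0.99 -0.93] F [ 0.5  0.6 -2.1]
shift [-15.74  -0.93   3.28] turn(after) -1.49 tilt xy/10deg [ 0.008 -0.002  0.   ]
```

```bash
python3 -m pendant '[[[-0.5,-0.05,0],[0,0,0]],[[-0.95,-0.055,0],[0,0,0]],[[-0.95,-0.055,0],[0,0,0]],[[-0.95,-0.055,0],[0,0,0]],[[-0.95,-0.055,0],[0,0,0]],[[-0.95,-0.055,0],[0,0,0]],[[-0.95,-0.055,0],[0,0,0]],[[-0.95,-0.055,0],[0,0,0]]]' | tail -2
python3 -m pendant '[[[-0.95,-0.055,0],[0,0,0]],[[-0.95,-0.055,0],[0,0,0]],[[-0.95,-0.055,0],[0,0,0]],[[-0.95,-0.055,0],[0,0,0]],[[-0.95,-0.055,0],[0,0,0]],[[-0.95,-0.055,0],[0,0,0]],[[-0.95,-0.055,0],[0,0,0]],[[-0.95,-0.055,0],[0,0,0]]]' >/dev/null
python3 -m pendant '[[[-0.99,-0.055,0],[0,0,-0.4]],[[0,0,0.5],[0,0,-0.6]],[[0,0,0.5],[0,0,-0.49]],[[0,0,0.7],[0,0,0]],[[0,0,0.7],[0,0,0]],[[0,0,0.7],[0,0,0]],[[0,0,0],[0,0,0]],[[0,0,0],[0,0,0]]]' >/dev/null
python3 -c "
from h import *
bay(4,113.4);held()"
```

```text
finger_gap: 0.099
gripper_force: 60.4
bay tcp [ 0.5463 -0.1234]
t 69.8 pos [ 0.5462 -0.1233  0.0643] psi 113.4 gap 0.096 q [ 0.71  0.75 -0.87  1.89  0.75  0.87 -0.14] F [0.8 0.7 0.4]
shift [-0.    0.    0.17] turn(after) 0.0 tilt xy/10deg [0.003 0.    0.   ]
held end 25.0 (32 or 26) lat -17.8..16.5 z -0.0162 n 1128
```

```bash
python3 -m pendant '[[[0.03,0,0.4],[0,0,0]],[[0,0,0.4],[0,0,0]],[[0,0,0.3],[0,0,0]],[[0,0,0.2],[0,0,0]],[[0,0,0.1],[0,0,0]],[[0,0,0.05],[0,0,0]],[[0,0,0],[0,0,0]]]'
python3 -m pendant '[[[0,0,0],[0,0,0]],[[0,0,0],[0,0,0]],[[0,0,0],[0,0,0]],[[0,0,0],[0,0,0]]]' 0.3 | tail -2
python3 -m pendant '[[[0,0,-0.5],[0,0,0]],[[0,0,-0.9],[0,0,0]],[[0,0,-1],[0,0,0]],[[0,0,-1],[0,0,0]],[[0,0,-1],[0,0,0]],[[0,0,-1],[0,0,0]],[[0,0,-1],[0,0,0]],[[0,0,0],[0,0,0]]]' >/dev/null
python3 -c "
from h import *
go([.4995,-.0434,.2447],98.5)"
```

```text
time: 70.68
position: [0.5458, -0.1229, 0.028]
ee_rot: [1.725, 2.625, 0.0]
ft_force: [-0.5, 0.1, -1.6]
finger_gap: 0.101
gripper_force: 60.3
finger_gap: 0.299
gripper_force: 0.0
t 72.2 pos [ 0.5466 -0.1225  0.1903] psi 113.4 gap 0.296 q [ 0.79  0.61 -1.    1.75  0.57  1.1   0.01] F [ 0.9 -0.1  0.7]
shift [ 3.65 -0.46 -2.18] turn(after) 1.49 tilt xy/10deg [0.019 0.012 0.   ]
```

```bash
python3 -m pendant '[[[0.9,-0.12,-0.5],[0,0,0.37]],[[0.9,-0.12,-0.5],[0,0,0.37]],[[0.9,-0.12,-0.6],[0,0,0.37]],[[0.95,-0.12,-0.6],[0,0,0.37]],[[0,0,0],[0,0,0]],[[0,0,0],[0,0,0]]]' | tail -1
python3 - <<'E'
from h import *
f=grab('wrist');seats(f);st()
cv2.imwrite('pics/c10.png',cv2.resize(f['img'][70:290,150:390],None,fx=2.7,fy=2.7,interpolation=cv2.INTER_CUBIC)[...,::-1])
E
```

```text
gripper_force: 0.0
bay 0 n 123 z [0.0199 0.0252 0.0267] rad mm 61.2 (65.5) lat 1.9 dang 0.6
bay 1 n 223 z [0.024  0.0257 0.0268] rad mm 63.8 (65.5) lat -0.5 dang -0.1
bay 2 n 285 z [0.0211 0.0257 0.027 ] rad mm 65.0 (65.5) lat -1.9 dang 0.2
bay 3 n 228 z [0.0212 0.0257 0.0269] rad mm 62.2 (65.5) lat -1.3 dang -2.7
bay 4 n 199 z [0.0236 0.0258 0.0268] rad mm 61.6 (65.5) lat -0.2 dang -5.1
t 73.0 pos [ 0.5063 -0.0412  0.2419] psi 98.6 gap 0.303 q [ 0.7   0.46 -0.99  1.8   0.43  1.12 -0.29] F [0.1 0.7 0.2]
shift [0. 0. 0.] turn(after) None tilt xy/10deg [-0.008  0.001  0.   ]
```

View pics/c10.png

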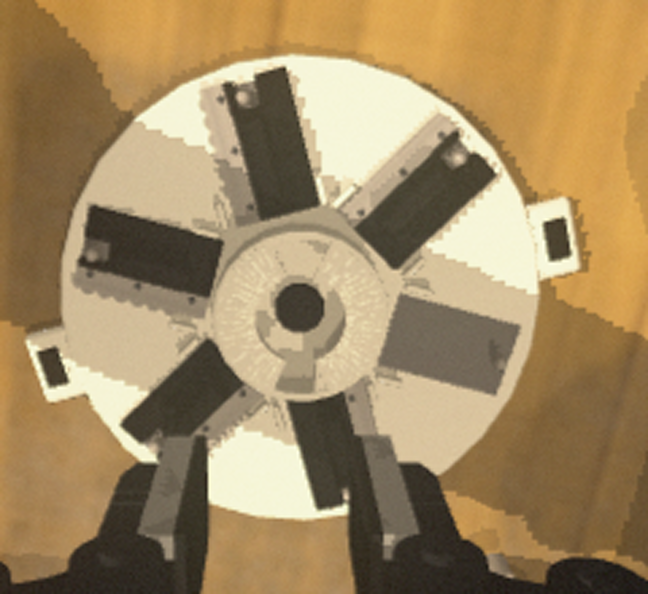

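All five blades lie flat, with pins in the notches visible in the top three at crop (244,95), (455,150) and (95,250). The other two read the same seated rib height. Back to the cover.

```bash
python3 -m pendant '[[[-1,-0.36,0.16],[0,0,0]],[[-1,-0.36,0.16],[0,0,0]],[[-1,-0.36,0.16],[0,0,0]],[[-1,-0.36,0.16],[0,0,0]],[[-1,-0.36,0.16],[0,0,0]],[[-1,-0.36,0.16],[0,0,0]],[[-1,-0.36,0.16],[0,0,0]],[[-1,-0.36,0.16],[0,0,0]]]' 0.5 >/dev/null
python3 -m pendant '[[[-1,-0.36,0.16],[0,0,0]],[[-1,-0.36,0.16],[0,0,0]],[[-1,-0.36,0.16],[0,0,0]],[[0,-0.8,0],[0,0,0]],[[0,0,0],[0,0,0]],[[0,0,0],[0,0,0]]]' >/dev/null
python3 - <<'E'
from h import *
go([.4298,-.332,.0498],98.5)
f=grab('wrist');P=cloud(f);z=P[...,2]
h=(z>.055)&(z<.067);h[260:]=0;q=P[h][:,:2];c=q.mean(0);w=np.linalg.svd(q-c)[2][0];print('handle',h.sum(),c,np.degrees(np.arctan2(w[1],w[0]))%180,cv2.minAreaRect((q*1e4).astype(np.float32)))
E
```

```text
t 74.7 pos [ 0.4301 -0.3299  0.1985] psi 98.6 gap 0.503 q [ 1.22  0.56 -0.96  1.78  0.52  1.08  0.22] F [ 0.4 -0.2  0.6]
shift [-0.09 -0.03  5.95] turn(after) 0.01 tilt xy/10deg [ 0.002 -0.003  0.   ]
handle 976 [ 0.43035435 -0.33229653] 98.76065759310187 ((4303.96435546875, -3338.3095703125), (116.8321533203125, 652.1638793945312), 8.794717788696289)
```

```bash
python3 -m pendant '[[[-0.09,-0.03,0.9],[0,0,0]],[[0,0,1],[0,0,0]],[[0,0,1],[0,0,0]],[[0,0,1],[0,0,0]],[[0,0,1],[0,0,0]],[[0,0,0.7],[0,0,0]],[[0,0,0.35],[0,0,0]],[[0,0,0],[0,0,0]]]' >/dev/null
python3 -m pendant '[[[0,0,0],[0,0,0]]]' >/dev/null
python3 -m pendant '[[[0,0,0],[0,0,0]],[[0,0,0],[0,0,0]],[[0,0,0],[0,0,0]],[[0,0,0],[0,0,0]],[[0,0,0],[0,0,0]],[[0,0,0],[0,0,0]]]' 0
python3 -m pendant '[[[0,0,-0.4],[0,0,0]],[[0,0,-0.8],[0,0,0]],[[0,0,-1],[0,0,0]],[[0,0,-1],[0,0,0]],[[0,0,-1],[0,0,0]],[[0,0,-0.7],[0,0,0]],[[0,0,0],[0,0,0]]]'
python3 -c "
from h import *
go([.5208,-.0631,.17],98.5)"
```

```text
time: 76.65
position: [0.4297, -0.3322, 0.0507]
ee_rot: [2.048, 2.381, -0.0]
ft_force: [-0.6, 0.4, 6.2]
finger_gap: 0.122
gripper_force: 59.3
time: 77.53
position: [0.43, -0.3322, 0.174]
ee_rot: [2.047, 2.38, 0.0]
ft_force: [0.1, 0.1, -3.0]
finger_gap: 0.13
gripper_force: 58.7
t 77.5 pos [ 0.43   -0.3322  0.174 ] psi 98.6 gap 0.130 q [ 1.21  0.59 -0.94  1.82  0.55  1.02  0.19] F [ 0.1  0.1 -3. ]
shift [10.1   5.2   0.15] turn(after) 0.01 tilt xy/10deg [0.01  0.011 0.   ]
```

```bash
python3 -m pendant '[[[0.4,0.2,0],[0,0,0]],[[0.8,0.41,0],[0,0,0]],[[0.9,0.465,0],[0,0,0]],[[0.9,0.465,0],[0,0,0]],[[0.9,0.465,0],[0,0,0]],[[0.9,0.465,0],[0,0,0]],[[0.9,0.465,0],[0,0,0]],[[0.9,0.465,0],[0,0,0]]]' |tail -2
python3 -m pendant '[[[0.9,0.465,0],[0,0,0]],[[0.9,0.465,0],[0,0,0]],[[0.9,0.465,0],[0,0,0]],[[0.8,0.41,0.3],[0,0,0]],[[0,0,0.8],[0,0,0]],[[0,0,0.8],[0,0,0]],[[0,0,0.6],[0,0,0]],[[0,0,0],[0,0,0]]]' >/dev/null
python3 -m pendant '[[[0,0,0],[0,0,0]],[[0,0,0],[0,0,0]]]'
python3 -c "
from h import *
go([.5208,-.0631,.0626],98.5)"
```

```text
finger_gap: 0.125
gripper_force: 58.7
time: 79.78
position: [0.5208, -0.0628, 0.1107]
ee_rot: [2.048, 2.381, 0.001]
ft_force: [-0.2, 0.2, -2.8]
finger_gap: 0.129
gripper_force: 58.7
t 79.8 pos [ 0.5208 -0.0628  0.1107] psi 98.6 gap 0.129 q [ 0.62  0.63 -0.85  1.94  0.62  0.86 -0.41] F [-0.2  0.2 -2.8]
shift [-0.01 -0.01  1.92] turn(after) 0.01 tilt xy/10deg [0.007 0.001 0.   ]
```

```bash
python3 -m pendant '[[[-0.01,-0.01,0.4],[0,0,0]],[[0,0,0.4],[0,0,0]],[[0,0,0.3],[0,0,0]],[[0,0,0.3],[0,0,0]],[[0,0,0],[0,0,0]]]'
python3 -m pendant '[[[0,0,0.15],[0,0,0]],[[0,0,0.15],[0,0,0]],[[0,0,0.1],[0,0,0]],[[0,0,0.08],[0,0,0]],[[0,0,0],[0,0,0]],[[0,0,0],[0,0,0]]]'
```

```text
time: 80.4
position: [0.5198, -0.0631, 0.0744]
ee_rot: [-2.048, -2.381, 0.001]
ft_force: [0.6, 0.9, -3.7]
finger_gap: 0.127
gripper_force: 58.7
time: 81.15
position: [0.5202, -0.0632, 0.0633]
ee_rot: [2.049, 2.381, -0.0]
ft_force: [-2.0, -0.3, -0.0]
finger_gap: 0.127
gripper_force: 59.3
```

```bash
python3 -m pendant '[[[0,0,0.01],[0,0,0.5]],[[0,0,0.01],[0,0,0.5]],[[0,0,0.01],[0,0,0.5]],[[0,0,0.01],[0,0,0.5]],[[0,0,0.01],[0,0,0.5]],[[0,0,0.01],[0,0,0.5]],[[0,0,0.01],[0,0,0.5]],[[0,0,0.01],[0,0,0.5]]]'
python3 -m pendant '[[[0,0,0.01],[0,0,0.5]],[[0,0,0.01],[0,0,0.5]],[[0,0,0.01],[0,0,0.5]],[[0,0,0.01],[0,0,0.5]],[[0,0,0],[0,0,0.5]],[[0,0,0],[0,0,0.5]],[[0,0,0],[0,0,0]],[[0,0,0],[0,0,0]]]'
python3 -c "
from h import *
st();print(readout.get_obs()['torque'])"
```

```text
time: 82.15
position: [0.5212, -0.0632, 0.0617]
ee_rot: [2.741, 1.533, 0.003]
ft_force: [1.0, -0.6, 2.6]
finger_gap: 0.129
gripper_force: 59.7
time: 83.15
position: [0.5213, -0.0631, 0.0606]
ee_rot: [3.043, 0.779, 0.003]
ft_force: [2.3, -0.6, 4.8]
finger_gap: 0.129
gripper_force: 59.8
t 83.2 pos [ 0.5213 -0.0631  0.0606] psi 28.7 gap 0.129 q [ 0.37  0.61 -0.44  1.99  0.43  0.63 -1.42] F [ 2.3 -0.6  4.8]
shift [0. 0. 0.] turn(after) None tilt xy/10deg [ 0.006 -0.011  0.   ]
[-0.23858559 -0.41164533  0.00859587]
```

```bash
python3 -m pendant '[[[0,0,0.01],[0,0,0.2]],[[0,0,0],[0,0,0.2]],[[0,0,0],[0,0,0.17]],[[0,0,0],[0,0,0]],[[0,0,0],[0,0,0]],[[0,0,0],[0,0,0]]]'
python3 -c "
from h import *
st();print(readout.get_obs()['torque'])"
python3 -m pendant '[[[0,0,0],[0,0,0]],[[0,0,0],[0,0,0]],[[0,0,0],[0,0,0]],[[0,0,0],[0,0,0]]]' 0.5 | tail -2
python3 -m pendant '[[[0,0,-0.5],[0,0,0]],[[0,0,-0.9],[0,0,0]],[[0,0,-1],[0,0,0]],[[0,0,-1],[0,0,0]],[[0,0,-1],[0,0,0]],[[0,0,-1],[0,0,0]],[[0,0,-1],[0,0,0]],[[0,0,-1],[0,0,0]]]' >/dev/null
python3 -m pendant '[[[0,0,0],[0,0,0]],[[0,0,0],[0,0,0]]]' >/dev/null
python3 - <<'E'
from h import *
f=grab('wrist','w11.png');P=cloud(f);z=P[...,2]
h=(z>.062)&(z<.08);h[280:]=0;h[:100]=0;h[:,:150]=0;h[:,350:]=0;q=P[h][:,:2];c=q.mean(0);w=np.linalg.svd(q-c)[2][0];print('handle',h.sum(),c,np.degrees(np.arctan2(w[1],w[0]))%180,np.percentile(z[h],[50,90]),'disc z',np.median(z[100:130,230:270]));st()
E
```

```text
time: 83.9
position: [0.5211, -0.0633, 0.0603]
ee_rot: [3.079, 0.624, 0.003]
ft_force: [2.5, -1.0, 6.6]
finger_gap: 0.127
gripper_force: 60.1
t 83.9 pos [ 0.5211 -0.0633  0.0603] psi 22.9 gap 0.127 q [ 0.35  0.61 -0.41  1.99  0.4   0.63 -1.5 ] F [ 2.5 -1.   6.6]
shift [0. 0. 0.] turn(after) None tilt xy/10deg [ 0.005 -0.01   0.   ]
[-0.30412983 -0.47068756  0.06391155]
finger_gap: 0.5
gripper_force: 0.0
handle 788 [ 0.5216405  -0.06285729] 23.529131206357334 [0.07070264 0.07187636] disc z 0.03845660554311653
t 85.7 pos [ 0.5196 -0.0632  0.2443] psi 22.9 gap 0.498 q [ 0.45  0.38 -0.54  1.76  0.22  1.06 -1.33] F [-0.1 -0.4  0. ]
shift [0. 0. 0.] turn(after) None tilt xy/10deg [-0.003  0.005  0.   ]
```

View pics/w11.png

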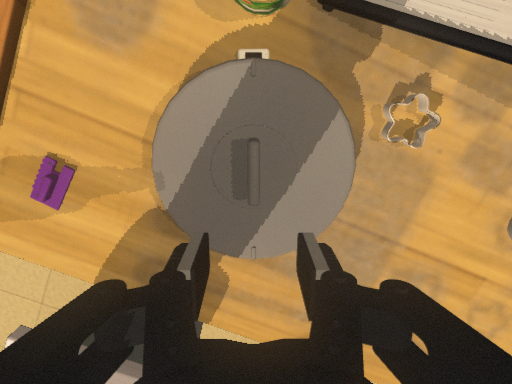

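The cover is back on. The handle at (253,172) and the index mark at (252,72) line up with the lug at (253,54). I compare this with the starting angle using the same method.

Run:
```python
from h import *
f=load('wrist');P=cloud(f);z=P[...,2];h=(z>.056)&(z<.085);h[300:]=0;h[:,:150]=0;h[:,350:]=0;h[:110]=0;h[230:]=0
m=(z>.065)&h
q=np.array([ray(f,u,v,.071) for v,u in np.argwhere(m)])[:,:2]
c=q.mean(0);w=np.linalg.svd(q-c)[2][0];print(c,cv2.minAreaRect((q*1e4).astype(np.float32)),np.degrees(np.arctan2(w[1],w[0])))
f=grab('top');hsv=cv2.cvtColor(f['img'],cv2.COLOR_RGB2HSV);print('dark on board px',(hsv[172:248,172:222,2]<75).sum())
```

```text
[ 0.52160302 -0.06286536] ((5206.935546875, -629.9264526367188), (649.4606323242188, 116.05803680419922), 23.167348861694336) -156.46628198557696
dark on board px 0
```

```bash
python3 -c "
from station import job_done
print(job_done())"
```

```text
the job is handed in; nothing more can be done
None
```

Job handed in: all five blades from the board are in their own bays over their pins, and the cover is back on and locked with its handle in line with the lugs (within about 0.5° of where it started). The tin, garlic and cutter were not touched, and it took about 86 s of the 210 s.

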